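Fetch the tube block from behind the reagent bottles and dock it on the mixer

ROBOT

A 7-joint arm with a two-finger parallel gripper is mounted at the origin on the work surface. World frame = base frame: x ahead of the robot, y to its left, z up, the work surface at z = 0. Lengths are in m, angles in degrees, forces in N, time in s.
With the tool pointing down it reaches from about 0.425 to 1.025 m from the base axis. Payload 3.6 kg.
Tool frame: the origin (TCP) lies midway between the tips of the shut fingers; the grasp point (between the pads) lies 19 mm behind it; z points along the fingers, y is the line along which they close (so a half turn about z gives the same grasp; the last joint's range is limited). The gripper opens to 85 mm and grips with 20 to 120 N. Pads are 22 mm wide; open, the fingers measure 114 mm over their backs; the gripper's body (76 mm by 85 mm) begins 54 mm behind the grasp point. The pads swing forward as they close: fully open they stand 13 mm farther back than shut.
Start: joints at [-74.742, 33.873, 2.773, 92.16, -1.908, 54.013, -1.931], TCP at [0.255, 0.679, 0.231] pointing down, gripper open.
Joint ranges: [-153.93, 153.93], [-27.13, 128.08], [-72.61, 78.16], [10.71, 143.7], [-87.88, 267.88], [4.46, 118.87], [-176.78, 176.78]. Speed limits (degrees/s): [147.25, 147.25, 180, 180, 180, 180, 180].

INTERFACE

Orientations are given as [roll, pitch, yaw] about the fixed x, y, z axes, in that order (R = Rz(yaw) Ry(pitch) Rx(roll)).
In Python, from rig import manip gives the robot as it stands.
- The arm moves only by the shell command python3 -m crank 'ROWS' [FORCE]. ROWS is JSON, a list of rows, each an object of numbers: "grip": the opening, from -1 (shut) to 1 (fully open); "dx", "dy", "dz": the shift along the world's x, y, z in m; "yaw": the turn about the world's z in degrees. In form: [{"grip": .., "dx": .., "dy": .., "dz": .., "yaw": ..}, ...]. A call has 1 to 12 rows; each row shifts and turns the commanded pose from where the row before left it; what a row does not reach is not made up. A row lasts 1/10 s, in which the tool goes at most 50 mm and 8.59 degrees, less where a joint would pass 70% of its speed; a pose out of reach is approached as far as the arm can. A call is refused whole if a number of a shift passes 0.05 or a number of a turn 8.59, either way. A call with a gripper value outside its range is refused whole. The fingers move at their own pace and stop on an object; FORCE is the grip in N (left out, the last holds). Time passes only in rows, so rows that do not move let the fingers close. It gives the time, the measured TCP pose, the force, the opening and the grip force at its end, in the units of the state.
- manip.state(): the state, without advancing time (a new reading comes with each control period).
- manip.snapshot(name): name is "scene" or "top" or "wrist"; returns a dict with "pixels" (480x640x3 uint8, blue, green, red), "z_map" (480x640 float32, m along the optical axis (not along the pixel's ray), 0 where there is no reading), "fx", "fy", "cx", "cy" (pixels), "world_to_cam" (4x4, takes a point from world to camera coordinates). Camera axes: x right, y down, z forward; pixel columns grow to the right and rows downward; lengths in m; the calibration is good to about 2 mm. A picture is of the moment at which its call begins.
- manip.finish_job(): hands the job in; it is judged then, once.
The state is a dict: "clock": time; "joint_pos": joint angles; "dq": joint speeds; "joint_efforts": joint torques, N m; "eef_pos": TCP position; "ee_rot": TCP orientation; "ft_force": force on the tool from outside, world axes, zero at the start; "wrist_torque": the same for the moment, N m; "finger_gap": opening from 0.0 (shut) to 1.0 (fully open); "grip_force": force on a finger pad.
Only numpy, scipy, OpenCV 4.12 (cv2) and the standard library are available. Lean on these libraries where they do the work, as an engineer would, in place of code of your own. Each camera call takes 0.05 s, during which the arm holds its last target. There are 200 camera calls.

TASK

The blue tube block in the white reagent bay is hemmed in by three tall bottles: first stand all three bottles upright on the teal parking tray while the block stays where it is, then set the block flat and centred on the mixer's dark platform with its notch over the orange key, so it sits fully down. Only then put each bottle back upright in the very place in the bay where that bottle stood at the start. Leave the two little vials in the bay alone, and do not tip any bottle over.

Things in the scene. Friction and masses are not known exactly. Their poses are not given: they have to be found in the camera images.
- amber_bottle: Brown bottle: round, straight-sided, 48 mm diameter up to 80 mm, then a short shoulder and a white screw cap of 35 mm diameter whose top is 108 mm above the underside; 0.11 to 0.23 kg. Origin: centre of the underside; z up its axis.
- white_bottle: White (blue band) bottle: round, straight-sided, 50 mm diameter up to 74 mm, then a short shoulder and a blue screw cap of 36 mm diameter whose top is 102 mm above the underside; 0.11 to 0.23 kg. Origin: centre of the underside; z up its axis.
- green_bottle: Green bottle: round, straight-sided, 46 mm diameter up to 84 mm, then a short shoulder and a red screw cap of 33 mm diameter whose top is 112 mm above the underside; 0.11 to 0.23 kg. Origin: centre of the underside; z up its axis.
- block: Blue tube block, 56 x 56 mm in plan, 40 mm high, 0.15 to 0.31 kg, six black or white wells painted flush on top. Its -x side has a rectangular notch, open from top to bottom, 18 mm wide (along y, centred) and 16 mm deep (x -28 to -12 mm). The +y and -y sides are plain and parallel: grip there. Origin: centre of the underside, z up. Starts in the middle of the bay's back (+x) row.
- red_vial: Small clear-grey vial with red cap, 22 mm diameter, 42 mm high, standing in a front corner of the bay; origin at the centre of its underside. To be left alone.
- yellow_vial: Small clear-grey vial with yellow cap, 22 mm diameter, 42 mm high, standing in the other front corner of the bay; origin at the centre of its underside. To be left alone.
- bay: White fixed tray 170 (x) by 240 mm (y), floor 6 mm above the table, rims 5 mm thick, 18 mm high at the back (+x) and sides, open to the front (-x, robot side). Bottles start near (-36, 0), (32, 64), (32, -64) mm in its frame, in any order, each on a flat painted grey disc of 58 mm; the block near (32, 0), turned up to 13 degrees. Origin: centre of the underside, z up.
- tray: Teal fixed parking tray, 220 mm (x) by 100 mm (y), floor 5 mm above the table, rim 4 mm thick and 15 mm high all round; room for three bottles in a row along its x. Origin: centre of the underside; z up. It may stand left or right of the bay.
- mixer: Fixed cream bench mixer, 170 x 140 mm; screen and black knob at its -x end. Dark fixed platform 76 x 76 mm centred on the origin, its top 60 mm up. Orange key, 10 x 10 mm, stands 16 mm above the platform at x = -23, y = 0 mm. Block centred, x axes alike: the notch clears the key by 4 mm each side, 6 mm at its end. Origin: centre of the underside, z up. Left or right of the bay.
Not all that is in view belongs to the job. What is shaped like the white_bottle but purple or yellow is not meant.

How it is judged (in metres and radians):
On the way, in this order (a step that is already met when the one before it is completed fails the run):
1. all three bottles stand upright on the parking tray, released, the block still in its starting place (x of amber_bottle in the frame of tray between -0.105 and 0.105 m and y of amber_bottle in the frame of tray between -0.045 and 0.045 m and z of each of amber_bottle, white_bottle, green_bottle in the frame of tray below 0.01 m and angle between each of amber_bottle, white_bottle, green_bottle's own z axis and vertical below 0.12 rad and contact force between the fingers and amber_bottle below 0.2 N and x of white_bottle in the frame of tray between -0.105 and 0.105 m and y of white_bottle in the frame of tray between -0.045 and 0.045 m and contact force between the fingers and white_bottle below 0.2 N and x of green_bottle in the frame of tray between -0.105 and 0.105 m and y of green_bottle in the frame of tray between -0.045 and 0.045 m and contact force between the fingers and green_bottle below 0.2 N and distance of block from where it was at the start of the episode below 0.02 m), for 0.2 s.
2. the block is docked on the mixer, flat, notch over key, released, the bottles still on the parking tray (horizontal distance between block and mixer below 0.01 m and z of block in the frame of mixer between 0.056 and 0.064 m and angle between block's own z axis and vertical below 0.06 rad and angle between the x axis of block and the x axis of mixer, either way round below 0.3 rad and contact force between the fingers and block below 0.2 N and x of amber_bottle in the frame of tray between -0.105 and 0.105 m and y of amber_bottle in the frame of tray between -0.045 and 0.045 m and z of each of amber_bottle, white_bottle, green_bottle in the frame of tray below 0.01 m and angle between each of amber_bottle, white_bottle, green_bottle's own z axis and vertical below 0.12 rad and contact force between the fingers and amber_bottle below 0.2 N and x of white_bottle in the frame of tray between -0.105 and 0.105 m and y of white_bottle in the frame of tray between -0.045 and 0.045 m and contact force between the fingers and white_bottle below 0.2 N and x of green_bottle in the frame of tray between -0.105 and 0.105 m and y of green_bottle in the frame of tray between -0.045 and 0.045 m and contact force between the fingers and green_bottle below 0.2 N), for 0.2 s.
At the end, for the whole second after the job is handed in: Each bottle stands upright within 15 mm of its own starting place; the block lies flat on the mixer platform (within 4 mm of its height) over the key, centred within 10 mm, x axes aligned within 0.3 rad; both vials stand within 15 mm of where they were; all at rest and released (distance of each of amber_bottle, white_bottle, green_bottle, red_vial, yellow_vial from where it was at the start of the episode below 0.015 m and angle between each of amber_bottle, white_bottle, green_bottle, red_vial, yellow_vial's own z axis and vertical below 0.1 rad and linear speed of each of amber_bottle, white_bottle, green_bottle, block below 0.02 m/s and angular speed of each of amber_bottle, white_bottle, green_bottle, block below 0.2 rad/s and horizontal distance between block and mixer below 0.01 m and z of block in the frame of mixer between 0.056 and 0.064 m and angle between block's own z axis and vertical below 0.06 rad and angle between the x axis of block and the x axis of mixer, either way round below 0.3 rad and contact force between the fingers and block below 0.2 N); the robot touches nothing.
It fails at once if a vial is disturbed: shifted by more than 15 mm or tipped (distance of any of red_vial, yellow_vial from where it was at the start of the episode above 0.015 m or angle between any of red_vial, yellow_vial's own z axis and vertical above 0.5 rad).
It fails at once if a bottle is tipped over (angle between any of amber_bottle, white_bottle, green_bottle's own z axis and vertical above 0.8 rad).
It also fails if it takes over 147 s, if anything falls off the work surface, if the arm or the gripper's body presses on something with over 40 N, if the wrist force passes 120 N, or if a joint passes its speed limit or range.

## Working session

There is one attempt and no reset: what is moved stays moved. The work goes in short steps, Python scripts to look and compute and a shell command to move; the robot and the scene stay as the last step left them, time stands still between calls to the robot, and variables do not carry over. Pictures are saved under pics/ and viewed, at most 14 in all, crops included, and the job is handed in when it is done.

```bash
mkdir -p pics; ls
cat > h.py <<'E'
import numpy as np,cv2,pickle
from rig import manip
def snap(n,name):
    s=manip.snapshot(n); pickle.dump(s,open(f'pics/{name}.pkl','wb')); cv2.imwrite(f'pics/{name}.png',s['pixels']); return s
def world(s):
    v,u=np.mgrid[0:480,0:640]; z=s['z_map']
    P=np.stack([(u-s['cx'])/s['fx']*z,(v-s['cy'])/s['fy']*z,z,np.ones_like(z)],-1)
    return (P@np.linalg.inv(s['world_to_cam']).T)[...,:3]
def ray(s,u,v,h):
    T=np.linalg.inv(s['world_to_cam']); d=T[:3,:3]@np.array([(u-s['cx'])/s['fx'],(v-s['cy'])/s['fy'],1]); o=T[:3,3]
    return o+d*(h-o[2])/d[2]
E
python3 - <<'E'
from h import *
for n in ['top','scene']:
    s=snap(n,n+'0'); T=np.linalg.inv(s['world_to_cam']); print(n,s['fx'],T[:3].round(3).tolist())
print(manip.state())
E
```

```text
pics
top 604.2876019873306 [[-0.02, -0.986, 0.166, 0.395], [-0.999, 0.025, 0.028, -0.015], [-0.032, -0.166, -0.986, 1.07]]
scene 473.64272657434674 [[0.21, 0.646, -0.734, 1.174], [0.978, -0.126, 0.168, -0.135], [0.016, -0.752, -0.658, 0.571]]
{'clock': 0.1, 'joint_pos': array([-74.74125785,  33.92195597,   2.76676848,  92.22930471,
        -1.9072505 ,  54.01272679,  -1.92929056]), 'dq': array([-0.0789405 , -0.19711554,  0.04024423, -0.19480603,  0.01701165,
       -0.01350483,  0.01234827]), 'joint_efforts': array([ 4.30086933e-03, -5.49999976e+01,  1.55340750e+00, -1.98825556e+01,
        9.77554038e-03,  3.85683932e-03, -9.07402921e-06]), 'eef_pos': array([0.2549935 , 0.67787327, 0.23023455]), 'ee_rot': array([-1.79882285e+02,  6.74629474e-03,  1.59391399e+02]), 'ft_force': array([-0.55014235,  0.01669459,  0.51235559]), 'wrist_torque': array([ 0.04265345, -0.00831298, -0.00671268]), 'grip_force': 0.0, 'finger_gap': 0.999033140420515}
```

View pics/top0.png

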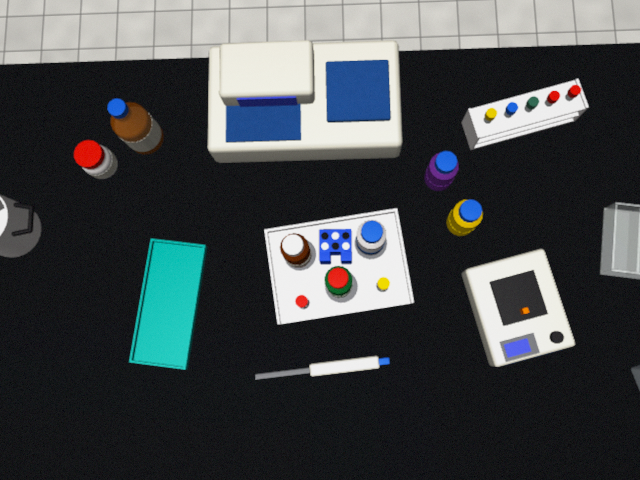

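View pics/scene0.png

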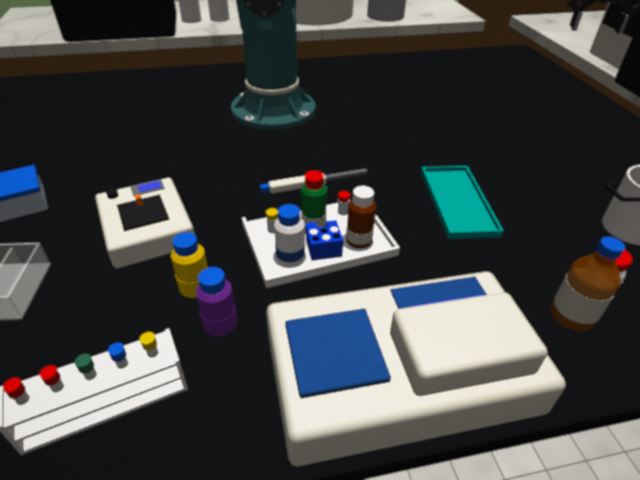

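The top view (up = +x, left = +y) shows these things:
- **Bay bottles:** amber, white cap (293,244); white bottle, blue cap (372,231); green, red cap (338,278).
- **Block:** (336,246), notch towards -x.
- **Vials:** (302,301) and (383,284).
- **Tray and mixer:** tray (168,304); mixer platform (519,298), key (525,310).

Several things could be mistaken for the ones meant. The purple (441,170) and yellow (464,216) bottles and the bottles at (90,155) and (135,125) stand outside the bay. The white bottle with the blue band inside the bay is the one that fits.

```bash
cat > m.py <<'E'
from h import *
def comp(mask,near):
    n,l,st,c=cv2.connectedComponentsWithStats(mask.astype(np.uint8))
    k=min((k for k in range(1,n) if st[k,4]>15),key=lambda k:np.hypot(*(c[k]-near))-0.0)
    return l==k,c[k],st[k,4]
def rng(s,lo,hi): return cv2.inRange(cv2.cvtColor(s['pixels'],cv2.COLOR_BGR2HSV),np.array(lo),np.array(hi))>0
def rect(s,m,h):
    # map the contour onto the plane (mm) and fit a rectangle
    c=max(cv2.findContours(m.astype(np.uint8),cv2.RETR_EXTERNAL,cv2.CHAIN_APPROX_NONE)[0],key=len)[:,0]
    P=np.array([ray(s,u,v,h)[:2]*1000 for u,v in c],np.float32)
    return cv2.minAreaRect(P)
E
python3 - <<'E'
from m import *
s=pickle.load(open('pics/top0.pkl','rb')); t=pickle.load(open('pics/scene0.pkl','rb'))
W=world(s);V=world(t)
red=lambda s:rng(s,(0,150,120),(8,255,255))|rng(s,(172,150,120),(180,255,255))
blue=lambda s:rng(s,(98,120,100),(118,255,255))
white=lambda s:rng(s,(0,0,120),(180,60,255))
for n,f,a,b,h in [('amber',white,(293,244),(363,194),.114),('white',blue,(372,231),(289,213),.108),('green',red,(338,278),(314,177),.118),('redv',red,(302,301),(343,195),.048),('yelv',lambda s:rng(s,(22,150,120),(35,255,255)),(383,284),(272,213),.048)]:
    for q,Wq,p in((s,W,a),(t,V,b)):
        # restrict to the top face using depth height
        m=f(q)&(abs(Wq[...,2]-h)<.006)
        m,c,A=comp(m,p); P=Wq[m]; r=rect(q,m,h)
        print(n,c.round(1),A,'ray',ray(q,*c,h).round(4),'z',np.median(P[:,2]).round(4),'rect',np.round(r[0],1),np.round(r[1],1))
bl=rng(s,(112,150,80),(125,255,255))&(abs(W[...,2]-.046)<.006)
win=np.zeros((480,640),bool);win[215:275,305:365]=1
mk=(bl&win); print('block z',np.median(W[mk][:,2]))
m2=((abs(W[...,2]-.046)<.006)&win); m2&=~rng(s,(40,80,20),(90,255,255)); m2,c,A=comp(cv2.morphologyEx(m2.astype(np.uint8),cv2.MORPH_OPEN,np.ones((3,3))),(336,246))
print('block',rect(s,m2,.046),A)
print('block blue only',rect(s,cv2.morphologyEx(mk.astype(np.uint8),cv2.MORPH_CLOSE,np.ones((9,9))),.046))
te,c,A=comp(rng(s,(80,100,60),(95,255,255)),(168,304)); print('tray',rect(s,te,.015),np.percentile(W[te][:,2],[5,50,95]))
d=rng(s,(0,0,0),(180,255,75))&(abs(W[...,2]-.06)<.008); d[:, :485]=0
d,c,A=comp(cv2.morphologyEx(d.astype(np.uint8),cv2.MORPH_OPEN,np.ones((3,3))),(519,298)); d=cv2.morphologyEx(d.astype(np.uint8),cv2.MORPH_CLOSE,np.ones((13,13)))
print('plat',rect(s,d,.06),np.median(W[d>0][:,2]))
o,c,A=comp(rng(s,(8,180,120),(18,255,255)),(525,310)); print('key',c,A,ray(s,*c,.074),W[o][:,2])
mb=(abs(W[...,2]-.052)<.02);mb[:, :440]=0;mb[:220]=0; mb,c,A=comp(mb,(520,307)); print('mixerbody',rect(s,mb,.055))
z=np.abs(W[...,2]-.01)<.015; z&=white(s); z,c,A=comp(z,(340,290)); print('bay',rect(s,z,.012),A)
cv2.imwrite('pics/cropA.png',cv2.resize(s['pixels'][200:330,250:430],None,fx=4.4,fy=4.4,interpolation=cv2.INTER_CUBIC))
E
```

```text
amber [292.  244.5] 342 ray [0.5593 0.0764 0.114 ] z 0.1127 rect [559.4  76.4] [32.4 31. ]
amber [363.1 192.1] 216 ray [0.5643 0.0778 0.114 ] z 0.1147 rect [563.7  77.7] [33.7 34. ]
white [371.4 231.2] 354 ray [ 0.5788 -0.0519  0.108 ] z 0.1066 rect [579.3 -52.1] [33.9 32.9]
white [288.6 211.1] 260 ray [ 0.5838 -0.0504  0.108 ] z 0.1088 rect [583.2 -50.5] [33.4 36.2]
green [337.4 277.7] 315 ray [0.5036 0.0045 0.118 ] z 0.1168 rect [503.9   4.3] [30.1 30.2]
green [313.8 175.9] 164 ray [0.508 0.006 0.118] z 0.1188 rect [508.    5.5] [29.4 30.6]
redv [301.1 300.9] 103 ray [0.4735 0.0681 0.048 ] z 0.047 rect [473.4  68.3] [17.  16.9]
redv [344.  194.5] 71 ray [0.477  0.0708 0.048 ] z 0.0486 rect [476.9  70.9] [18.9 22.7]
yelv [383.  283.2] 106 ray [ 0.5004 -0.071   0.048 ] z 0.0467 rect [499.8 -70.3] [18.6 18.7]
yelv [271.4 211.7] 75 ray [ 0.5033 -0.07    0.048 ] z 0.0487 rect [503.8 -70.8] [17.9 23.3]
block z 0.04458130136229199
block ((568.4207763671875, 9.813982009887695), (53.51017379760742, 55.7598991394043), 88.59083557128906) 941
block blue only ((568.3817749023438, 8.950239181518
[... 423 characters left out ...]
.07358999 0.06073977 0.07296832 0.06888504
 0.07641858 0.07665057 0.0728526  0.07361163 0.05910459 0.07707836
 0.07396494 0.07621974 0.07189107 0.07861662 0.07428057 0.05938662
 0.07442992 0.07728414 0.07577464 0.07590106 0.07419885 0.07797333
 0.05819426 0.07235256 0.07714171 0.07440134 0.07179824 0.07433799
 0.07683692 0.0759686  0.06043681 0.07816204 0.07848961 0.07606762
 0.07549298 0.0739633  0.07149332 0.06057488 0.07649909 0.0746219
 0.07394725 0.07584646 0.07287096]
mixerbody ((454.47540283203125, -292.0327453613281), (168.5292205810547, 141.71707153320312), 13.845340728759766)
bay ((537.688720703125, 5.729759216308594), (172.8597869873047, 242.1998291015625), 7.757034778594971) 9484
```

View pics/cropA.png

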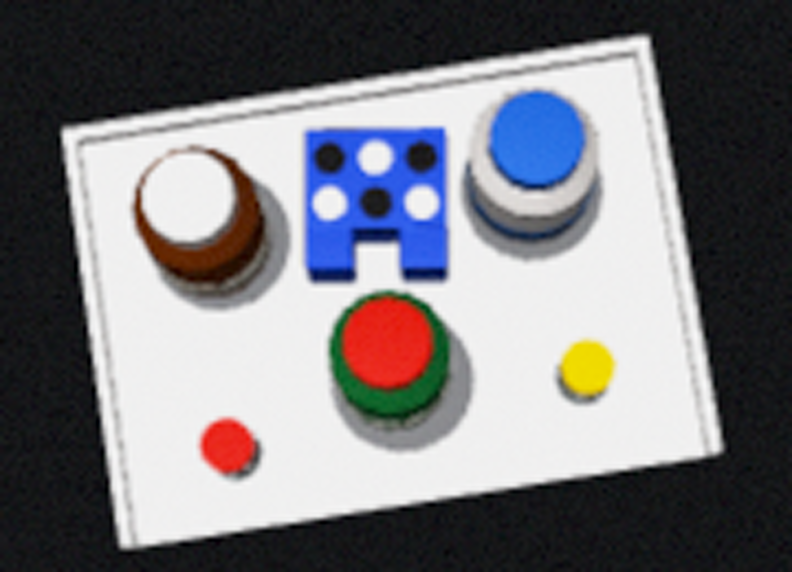

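The crop confirms the amber bottle (190,195), green bottle (385,340), white bottle with blue band (535,140) and block with its notch towards -x. All measured heights and sizes agree with the description. I now move above amber.

```bash
R='x'
python3 -m crank '[{"grip":1,"dx":0.015,"dy":-0.03,"dz":0,"yaw":0.62},{"grip":1,"dx":0.015,"dy":-0.03,"dz":0,"yaw":0.62},{"grip":1,"dx":0.015,"dy":-0.03,"dz":0,"yaw":0.62},{"grip":1,"dx":0.015,"dy":-0.03,"dz":0,"yaw":0.62},{"grip":1,"dx":0.015,"dy":-0.03,"dz":0,"yaw":0.62},{"grip":1,"dx":0.015,"dy":-0.03,"dz":0,"yaw":0.62},{"grip":1,"dx":0.015,"dy":-0.03,"dz":0,"yaw":0.62},{"grip":1,"dx":0.015,"dy":-0.03,"dz":0,"yaw":0.62},{"grip":1,"dx":0.015,"dy":-0.03,"dz":0,"yaw":0.62},{"grip":1,"dx":0.015,"dy":-0.03,"dz":0,"yaw":0.62}]' 40
python3 -m crank '[{"grip":1,"dx":0.016,"dy":-0.03,"dz":0,"yaw":0.62},{"grip":1,"dx":0.016,"dy":-0.03,"dz":0,"yaw":0.62},{"grip":1,"dx":0.016,"dy":-0.03,"dz":0,"yaw":0.62},{"grip":1,"dx":0.016,"dy":-0.03,"dz":0,"yaw":0.62},{"grip":1,"dx":0.016,"dy":-0.03,"dz":0,"yaw":0.62},{"grip":1,"dx":0.016,"dy":-0.03,"dz":0,"yaw":0.62},{"grip":1,"dx":0.016,"dy":-0.03,"dz":0,"yaw":0.62},{"grip":1,"dx":0.016,"dy":-0.03,"dz":0,"yaw":0.62},{"grip":1,"dx":0.016,"dy":-0.03,"dz":0,"yaw":0.62},{"grip":1,"dx":0.016,"dy":-0.03,"dz":0,"yaw":0.62},{"grip":1},{"grip":1}]'
python3 - <<'E'
from m import *
s=snap('wrist','w0'); W=world(s)
T=np.linalg.inv(s['world_to_cam']);print(T[:3].round(3).tolist(),manip.state()['eef_pos'],manip.state()['ee_rot'])
E
```

```text
clock: 1.1
eef_pos: [0.4055, 0.377, 0.231]
ee_rot: [-180.0, -0.0, 165.6]
ft_force: [-0.0, 0.6, 0.1]
finger_gap: 1.001
grip_force: 0.0
[[0.249, 0.918, 0.309, 0.328], [0.969, -0.236, -0.079, 0.397], [0.0, 0.319, -0.948, 0.372]] [0.40888352 0.36979419 0.23080688] [-1.79660833e+02  1.28313581e-01  1.65156851e+02]validation failed for argument at $[10...
```

View pics/w0.png

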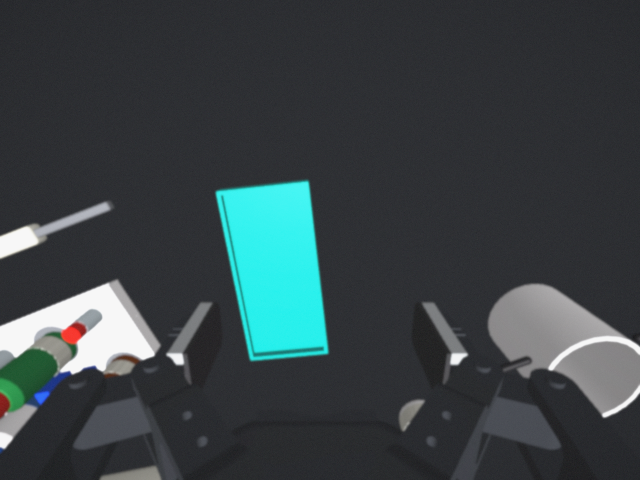

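The wrist view shows the tray (272,270) and the bay on the left. The second call was refused because every row must have all its fields, so I repeat it and then measure amber and the tray from the wrist.

```bash
python3 -m crank '[{"grip":1,"dx":0.0155,"dy":-0.03,"dz":0,"yaw":0.62},{"grip":1,"dx":0.0155,"dy":-0.03,"dz":0,"yaw":0.62},{"grip":1,"dx":0.0155,"dy":-0.03,"dz":0,"yaw":0.62},{"grip":1,"dx":0.0155,"dy":-0.03,"dz":0,"yaw":0.62},{"grip":1,"dx":0.0155,"dy":-0.03,"dz":0,"yaw":0.62},{"grip":1,"dx":0.0155,"dy":-0.03,"dz":0,"yaw":0.62},{"grip":1,"dx":0.0155,"dy":-0.03,"dz":0,"yaw":0.62},{"grip":1,"dx":0.0155,"dy":-0.03,"dz":0,"yaw":0.62},{"grip":1,"dx":0.0155,"dy":-0.03,"dz":0,"yaw":0.62},{"grip":1,"dx":0.0155,"dy":-0.03,"dz":0,"yaw":0.62},{"grip":1,"dx":0,"dy":0,"dz":0,"yaw":0},{"grip":1,"dx":0,"dy":0,"dz":0,"yaw":0}]'
python3 - <<'E'
from m import *
s=pickle.load(open('pics/w0.pkl','rb'))
te,c,A=comp(rng(s,(80,100,60),(95,255,255)),(272,270)); print('tray',rect(s,te,.015))
s=snap('wrist','w1'); W=world(s)
for h in(.114,.108,.118,.046,.048):
    m=(abs(W[...,2]-h)<.003)
    n,l,st,c=cv2.connectedComponentsWithStats(m.astype(np.uint8))
    print(h,[(c[k].round(0),st[k,4],np.round(rect(s,l==k,h)[0],1),np.round(rect(s,l==k,h)[1])) for k in range(1,n) if st[k,4]>250])
E
```

```text
clock: 2.35
eef_pos: [0.5602, 0.0778, 0.231]
ee_rot: [-180.0, -0.0, 171.6]
ft_force: [-0.4, 1.2, -0.6]
finger_gap: 1.001
grip_force: 0.0
tray ((481.23712158203125, 308.75128173828125), (104.2147445678711, 225.24404907226562), 81.73624420166016)
0.114 [(array([214., 178.]), np.int32(1025), array([506.6,   5.6]), array([32., 33.])), (array([317., 232.]), np.int32(1261), array([561.7,  77.5]), array([33., 32.])), (array([622., 406.]), np.int32(387), array([784.1, 348.5]), array([23., 41.]))]
0.108 [(array([174., 272.]), np.int32(1180), array([581.4, -49.4]), array([35., 35.])), (array([616., 399.]), np.int32(483), array([782.9, 346.7]), array([29., 47.]))]
0.118 [(array([213., 178.]), np.int32(1389), array([506.4,   6.5]), array([32., 31.])), (array([626., 410.]), np.int32(310), array([784.4, 348.3]), array([19., 35.]))]
0.046 [(array([295., 124.]), np.int32(426), array([476.4,  69.8]), array([20., 20.])), (array([157., 176.]), np.int32(406), array([503.4, -69.6]), array([23., 20.])), (array([ 14., 201.]), np.int32(481), array([ 509.7, -217.5]), array([30., 66.])), (array([254., 231.]), np.int32(2551), array([571. ,  10.8]), array([56., 56.])), (array([311., 359.]), np.int32(688), array([736. ,  43.5]), array([242.,   7.]))]
0.048 [(array([295., 124.]), np.int32(415), array([476.4,  69.9]), array([20., 20.])), (array([157., 176.]), np.int32(390), array([503.2, -69.1]), array([21., 20.])), (array([ 10., 205.]), np.int32(856), array([ 510. , -216.9]), array([28., 64.])), (array([250., 233.]), np.int32(652), array([572.6,  11.3]), array([47., 57.])), (array([312., 360.]), np.int32(691), array([736.3,  43.4]), array([241.,   6.]))]
```

View pics/w1.png

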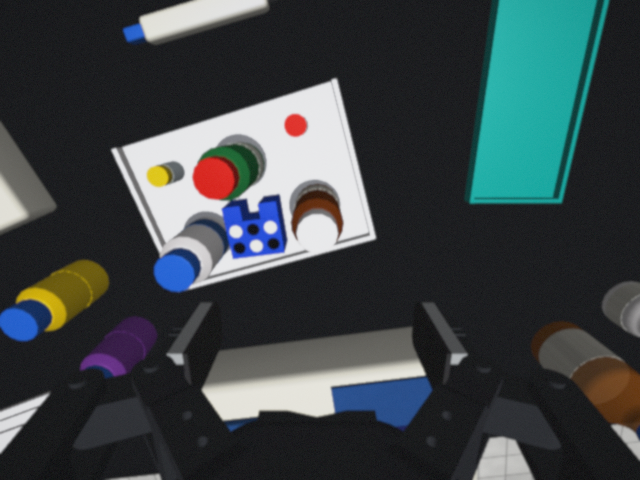

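The wrist view shows the amber cap (317,232), red cap (214,178), blue cap (174,272), block (254,231) and the vials (295,124) and (157,176). The positions agree with the mean of the other two cameras to 1-2 mm. I descend, grip amber and lift slightly.

```bash
python3 -m crank '[{"grip":1,"dx":0.001,"dy":0,"dz":-0.023,"yaw":0},{"grip":1,"dx":0,"dy":0,"dz":-0.023,"yaw":0},{"grip":1,"dx":0,"dy":0,"dz":-0.023,"yaw":0},{"grip":1,"dx":0,"dy":0,"dz":-0.023,"yaw":0},{"grip":1,"dx":0,"dy":0,"dz":-0.023,"yaw":0},{"grip":1,"dx":0,"dy":0,"dz":-0.023,"yaw":0},{"grip":1,"dx":0,"dy":0,"dz":-0.023,"yaw":0},{"grip":1,"dx":0,"dy":0,"dz":-0.023,"yaw":0},{"grip":1,"dx":0,"dy":0,"dz":0,"yaw":0},{"grip":1,"dx":0,"dy":0,"dz":0,"yaw":0}]' 40
python3 -m crank '[{"grip":-1,"dx":0,"dy":0,"dz":0,"yaw":0},{"grip":-1,"dx":0,"dy":0,"dz":0,"yaw":0},{"grip":-1,"dx":0,"dy":0,"dz":0,"yaw":0},{"grip":-1,"dx":0,"dy":0,"dz":0,"yaw":0},{"grip":-1,"dx":0,"dy":0,"dz":0,"yaw":0},{"grip":-1,"dx":0,"dy":0,"dz":0,"yaw":0},{"grip":-1,"dx":0,"dy":0,"dz":0,"yaw":0},{"grip":-1,"dx":0,"dy":0,"dz":0,"yaw":0},{"grip":-1,"dx":0,"dy":0,"dz":0,"yaw":0},{"grip":-1,"dx":0,"dy":0,"dz":0,"yaw":0}]'
```

```text
clock: 3.4
eef_pos: [0.5607, 0.0801, 0.0473]
ee_rot: [180.0, -0.1, 171.9]
ft_force: [-0.4, -0.8, 0.2]
finger_gap: 1.002
grip_force: 0.0
clock: 4.4
eef_pos: [0.5621, 0.0786, 0.0487]
ee_rot: [180.0, 0.1, 171.8]
ft_force: [-0.2, -0.4, 6.1]
finger_gap: 0.555
grip_force: 40.5
```

```bash
python3 -m crank '[{"grip":-1,"dx":0,"dy":0,"dz":0.02,"yaw":0},{"grip":-1,"dx":0,"dy":0,"dz":0.02,"yaw":0},{"grip":-1,"dx":0,"dy":0,"dz":0.02,"yaw":0},{"grip":-1,"dx":0,"dy":0,"dz":0.02,"yaw":0},{"grip":-1,"dx":-0.001,"dy":0.01,"dz":0,"yaw":0},{"grip":-1,"dx":-0.001,"dy":0.02,"dz":0,"yaw":0},{"grip":-1,"dx":-0.002,"dy":0.03,"dz":0,"yaw":0},{"grip":-1,"dx":-0.002,"dy":0.03,"dz":0,"yaw":0},{"grip":-1,"dx":-0.002,"dy":0.03,"dz":0,"yaw":0},{"grip":-1,"dx":-0.002,"dy":0.03,"dz":0,"yaw":0},{"grip":-1,"dx":-0.002,"dy":0.03,"dz":0,"yaw":0},{"grip":-1,"dx":0,"dy":0.02,"dz":0,"yaw":0}]'
python3 -m crank '[{"grip":-1,"dx":0,"dy":0.02,"dz":0,"yaw":0},{"grip":-1,"dx":0,"dy":0,"dz":0,"yaw":0},{"grip":-1,"dx":0,"dy":0,"dz":0,"yaw":0},{"grip":-1,"dx":0,"dy":0,"dz":-0.02,"yaw":0},{"grip":-1,"dx":0,"dy":0,"dz":-0.02,"yaw":0},{"grip":-1,"dx":0,"dy":0,"dz":-0.02,"yaw":0},{"grip":-1,"dx":0,"dy":0,"dz":-0.01,"yaw":0},{"grip":-1,"dx":0,"dy":0,"dz":-0.008,"yaw":0},{"grip":-1,"dx":0,"dy":0,"dz":0,"yaw":0},{"grip":-1,"dx":0,"dy":0,"dz":0,"yaw":0}]'
python3 - <<'E'
from m import *
s=snap('scene','sc1')
cv2.imwrite('pics/sc1c.png',cv2.resize(s['pixels'][100:300,220:540],None,fx=2.4,fy=2.4))
E
```

```text
clock: 5.6
eef_pos: [0.5475, 0.2822, 0.1263]
ee_rot: [180.0, -0.1, 172.0]
ft_force: [-0.5, 0.4, -1.2]
finger_gap: 0.552
grip_force: 41.7
clock: 6.6
eef_pos: [0.5498, 0.2983, 0.0498]
ee_rot: [180.0, 0.0, 171.7]
ft_force: [0.2, -0.8, -1.4]
finger_gap: 0.552
grip_force: 41.7
```

View pics/sc1c.png

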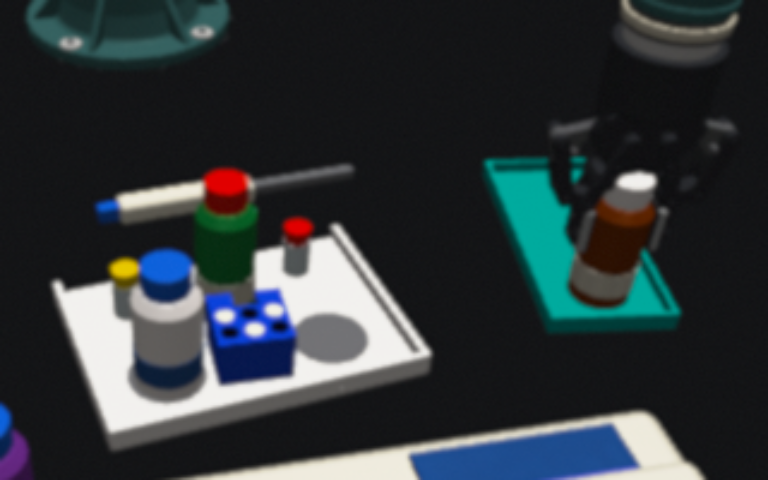

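The crop shows amber (615,240) held upright over the tray floor. Its start disc (330,338) is bare and the block, vials and other bottles are undisturbed. I set it down, release, and go above green.

```bash
python3 -m crank '[{"grip":-1,"dx":0,"dy":0,"dz":-0.002,"yaw":0},{"grip":-1,"dx":0,"dy":0,"dz":-0.001,"yaw":0},{"grip":-1,"dx":0,"dy":0,"dz":0,"yaw":0},{"grip":-1,"dx":0,"dy":0,"dz":0,"yaw":0}]'
python3 -m crank '[{"grip":0.7,"dx":0,"dy":0,"dz":0,"yaw":0},{"grip":0.8,"dx":0,"dy":0,"dz":0,"yaw":0},{"grip":1,"dx":0,"dy":0,"dz":0,"yaw":0},{"grip":1,"dx":0,"dy":0,"dz":0,"yaw":0},{"grip":1,"dx":0,"dy":0,"dz":0,"yaw":0},{"grip":1,"dx":0,"dy":0,"dz":0.03,"yaw":0},{"grip":1,"dx":0,"dy":0,"dz":0.04,"yaw":0},{"grip":1,"dx":0,"dy":0,"dz":0.04,"yaw":0},{"grip":1,"dx":0,"dy":0,"dz":0.04,"yaw":0},{"grip":1,"dx":0,"dy":0,"dz":0.03,"yaw":0},{"grip":1,"dx":0,"dy":0,"dz":0,"yaw":0}]'
python3 -m crank '[{"grip":1,"dx":-0.0043,"dy":-0.029,"dz":0,"yaw":0},{"grip":1,"dx":-0.0043,"dy":-0.029,"dz":0,"yaw":0},{"grip":1,"dx":-0.0043,"dy":-0.029,"dz":0,"yaw":0},{"grip":1,"dx":-0.0043,"dy":-0.029,"dz":0,"yaw":0},{"grip":1,"dx":-0.0043,"dy":-0.029,"dz":0,"yaw":0},{"grip":1,"dx":-0.0043,"dy":-0.029,"dz":0,"yaw":0},{"grip":1,"dx":-0.0043,"dy":-0.029,"dz":0,"yaw":0},{"grip":1,"dx":-0.0043,"dy":-0.029,"dz":0,"yaw":0},{"grip":1,"dx":-0.0043,"dy":-0.029,"dz":0,"yaw":0},{"grip":1,"dx":-0.0043,"dy":-0.029,"dz":0,"yaw":0},{"grip":1,"dx":0,"dy":0,"dz":0,"yaw":0},{"grip":1,"dx":0,"dy":0,"dz":0,"yaw":0}]'
python3 - <<'E'
from m import *
s=snap('top','t1');W=world(s)
m=rng(s,(0,0,120),(180,60,255))&(abs(W[...,2]-.113)<.006); m,c,A=comp(m,(175,280)); print(c,A,rect(s,m,.113),np.median(W[m][:,2]))
print(manip.state()['eef_pos'])
E
```

```text
clock: 7.05
eef_pos: [0.5499, 0.299, 0.0477]
ee_rot: [179.9, 0.1, 171.8]
ft_force: [-1.2, -0.9, 5.2]
finger_gap: 0.553
grip_force: 42.1
clock: 8.15
eef_pos: [0.5522, 0.3, 0.2314]
ee_rot: [179.6, 0.4, 171.8]
ft_force: [0.6, -0.0, -0.1]
finger_gap: 0.997
grip_force: 0.0
clock: 9.35
eef_pos: [0.5056, 0.008, 0.2257]
ee_rot: [-180.0, -0.1, 171.7]
ft_force: [0.6, 0.7, -0.2]
finger_gap: 0.998
grip_force: 0.0
[156.73451327 255.21533923] 339 ((547.894287109375, 295.40301513671875), (32.98698425292969, 32.63655471801758), 1.4626108407974243) 0.11191974649070979
[0.50600438 0.00917415 0.22577374]
```

```bash
python3 -m crank '[{"grip":1,"dx":0,"dy":-0.002,"dz":-0.022,"yaw":0},{"grip":1,"dx":0,"dy":0,"dz":-0.022,"yaw":0},{"grip":1,"dx":0,"dy":0,"dz":-0.022,"yaw":0},{"grip":1,"dx":0,"dy":0,"dz":-0.022,"yaw":0},{"grip":1,"dx":0,"dy":0,"dz":-0.022,"yaw":0},{"grip":1,"dx":0,"dy":0,"dz":-0.022,"yaw":0},{"grip":1,"dx":0,"dy":0,"dz":-0.022,"yaw":0},{"grip":1,"dx":0,"dy":0,"dz":-0.021,"yaw":0},{"grip":1,"dx":0,"dy":0,"dz":0,"yaw":0},{"grip":1,"dx":0,"dy":0,"dz":0,"yaw":0}]' 40
python3 -m crank '[{"grip":-1,"dx":0,"dy":0,"dz":0,"yaw":0},{"grip":-1,"dx":0,"dy":0,"dz":0,"yaw":0},{"grip":-1,"dx":0,"dy":0,"dz":0,"yaw":0},{"grip":-1,"dx":0,"dy":0,"dz":0,"yaw":0},{"grip":-1,"dx":0,"dy":0,"dz":0,"yaw":0},{"grip":-1,"dx":0,"dy":0,"dz":0,"yaw":0},{"grip":-1,"dx":0,"dy":0,"dz":0,"yaw":0},{"grip":-1,"dx":0,"dy":0,"dz":0,"yaw":0},{"grip":-1,"dx":0,"dy":0,"dz":0,"yaw":0},{"grip":-1,"dx":0,"dy":0,"dz":0,"yaw":0}]'
```

```text
clock: 10.4
eef_pos: [0.5063, 0.0078, 0.0511]
ee_rot: [180.0, -0.1, 171.9]
ft_force: [-0.8, -0.6, -0.8]
finger_gap: 0.997
grip_force: 0.0
clock: 11.4
eef_pos: [0.507, 0.0064, 0.0524]
ee_rot: [180.0, 0.1, 171.8]
ft_force: [-0.2, -1.9, 5.8]
finger_gap: 0.53
grip_force: 40.2
```

```bash
python3 -m crank '[{"grip":-1,"dx":0,"dy":0,"dz":0.02,"yaw":0},{"grip":-1,"dx":0,"dy":0,"dz":0.02,"yaw":0},{"grip":-1,"dx":0,"dy":0,"dz":0.02,"yaw":0},{"grip":-1,"dx":0,"dy":0,"dz":0.02,"yaw":0},{"grip":-1,"dx":-0.003,"dy":0.01,"dz":0,"yaw":0},{"grip":-1,"dx":-0.006,"dy":0.02,"dz":0,"yaw":0},{"grip":-1,"dx":-0.009,"dy":0.03,"dz":0,"yaw":0},{"grip":-1,"dx":-0.009,"dy":0.03,"dz":0,"yaw":0},{"grip":-1,"dx":-0.009,"dy":0.03,"dz":0,"yaw":0},{"grip":-1,"dx":-0.009,"dy":0.03,"dz":0,"yaw":0},{"grip":-1,"dx":-0.009,"dy":0.03,"dz":0,"yaw":0},{"grip":-1,"dx":-0.009,"dy":0.03,"dz":0,"yaw":0}]'
python3 -m crank '[{"grip":-1,"dx":-0.009,"dy":0.03,"dz":0,"yaw":0},{"grip":-1,"dx":-0.009,"dy":0.03,"dz":0,"yaw":0},{"grip":-1,"dx":-0.008,"dy":0.025,"dz":0,"yaw":0},{"grip":-1,"dx":-0.006,"dy":0.016,"dz":0,"yaw":0},{"grip":-1,"dx":0,"dy":0,"dz":0,"yaw":0},{"grip":-1,"dx":0,"dy":0,"dz":-0.02,"yaw":0},{"grip":-1,"dx":0,"dy":0,"dz":-0.02,"yaw":0},{"grip":-1,"dx":0,"dy":0,"dz":-0.02,"yaw":0},{"grip":-1,"dx":0,"dy":0,"dz":-0.01,"yaw":0},{"grip":-1,"dx":0,"dy":0,"dz":-0.008,"yaw":0},{"grip":-1,"dx":0,"dy":0,"dz":0,"yaw":0},{"grip":-1,"dx":0,"dy":0,"dz":0,"yaw":0}]'
python3 -m crank '[{"grip":-1,"dx":0,"dy":0,"dz":-0.002,"yaw":0},{"grip":-1,"dx":0,"dy":0,"dz":-0.001,"yaw":0},{"grip":-1,"dx":0,"dy":0,"dz":0,"yaw":0},{"grip":-1,"dx":0,"dy":0,"dz":0,"yaw":0}]'
```

```text
clock: 12.6
eef_pos: [0.4414, 0.2181, 0.1302]
ee_rot: [-179.9, -0.1, 171.8]
ft_force: [0.0, 0.4, -1.6]
finger_gap: 0.531
grip_force: 41.7
clock: 13.8
eef_pos: [0.4116, 0.3175, 0.0536]
ee_rot: [180.0, 0.0, 171.8]
ft_force: [0.2, 0.2, -1.6]
finger_gap: 0.53
grip_force: 41.7
clock: 14.2
eef_pos: [0.4118, 0.3179, 0.0514]
ee_rot: [179.9, 0.1, 171.8]
ft_force: [-1.6, -0.8, 5.8]
finger_gap: 0.532
grip_force: 42.2
```

```bash
python3 -m crank '[{"grip":0.7,"dx":0,"dy":0,"dz":0,"yaw":0},{"grip":0.8,"dx":0,"dy":0,"dz":0,"yaw":0},{"grip":1,"dx":0,"dy":0,"dz":0,"yaw":0},{"grip":1,"dx":0,"dy":0,"dz":0,"yaw":0},{"grip":1,"dx":0,"dy":0,"dz":0,"yaw":0},{"grip":1,"dx":0,"dy":0,"dz":0.03,"yaw":0},{"grip":1,"dx":0,"dy":0,"dz":0.04,"yaw":0},{"grip":1,"dx":0,"dy":0,"dz":0.04,"yaw":0},{"grip":1,"dx":0,"dy":0,"dz":0.04,"yaw":0},{"grip":1,"dx":0,"dy":0,"dz":0.03,"yaw":0},{"grip":1,"dx":0,"dy":0,"dz":0,"yaw":0}]'
python3 -m crank '[{"grip":1,"dx":0.0142,"dy":-0.0306,"dz":0,"yaw":0},{"grip":1,"dx":0.0142,"dy":-0.0306,"dz":0,"yaw":0},{"grip":1,"dx":0.0142,"dy":-0.0306,"dz":0,"yaw":0},{"grip":1,"dx":0.0142,"dy":-0.0306,"dz":0,"yaw":0},{"grip":1,"dx":0.0142,"dy":-0.0306,"dz":0,"yaw":0},{"grip":1,"dx":0.0142,"dy":-0.0306,"dz":0,"yaw":0},{"grip":1,"dx":0.0142,"dy":-0.0306,"dz":0,"yaw":0},{"grip":1,"dx":0.0142,"dy":-0.0306,"dz":0,"yaw":0},{"grip":1,"dx":0.0142,"dy":-0.0306,"dz":0,"yaw":0},{"grip":1,"dx":0.0142,"dy":-0.0306,"dz":0,"yaw":0},{"grip":1,"dx":0.0142,"dy":-0.0306,"dz":0,"yaw":0},{"grip":1,"dx":0.0142,"dy":-0.0306,"dz":0,"yaw":0}]'
python3 -m crank '[{"grip":1,"dx":0,"dy":0,"dz":0,"yaw":0},{"grip":1,"dx":0,"dy":0,"dz":0,"yaw":0},{"grip":1,"dx":0,"dy":0,"dz":0,"yaw":0}]'
```

```text
clock: 15.3
eef_pos: [0.4136, 0.3193, 0.2345]
ee_rot: [179.6, 0.3, 171.8]
ft_force: [0.5, -0.2, 0.7]
finger_gap: 0.998
grip_force: 0.0
clock: 16.5
eef_pos: [0.5813, -0.0508, 0.229]
ee_rot: [-180.0, -0.1, 171.8]
ft_force: [0.3, 0.3, 0.3]
finger_gap: 1.001
grip_force: 0.0
clock: 16.8
eef_pos: [0.5807, -0.0482, 0.2294]
ee_rot: [180.0, -0.1, 171.9]
ft_force: [-0.0, 0.5, -0.6]
finger_gap: 1.001
grip_force: 0.0
```

```bash
python3 -m crank '[{"grip":1,"dx":0,"dy":-0.001,"dz":-0.023,"yaw":0},{"grip":1,"dx":0,"dy":0,"dz":-0.023,"yaw":0},{"grip":1,"dx":0,"dy":0,"dz":-0.023,"yaw":0},{"grip":1,"dx":0,"dy":0,"dz":-0.023,"yaw":0},{"grip":1,"dx":0,"dy":0,"dz":-0.023,"yaw":0},{"grip":1,"dx":0,"dy":0,"dz":-0.023,"yaw":0},{"grip":1,"dx":0,"dy":0,"dz":-0.023,"yaw":0},{"grip":1,"dx":0,"dy":0,"dz":-0.022,"yaw":0},{"grip":1,"dx":0,"dy":0,"dz":0,"yaw":0},{"grip":1,"dx":0,"dy":0,"dz":0,"yaw":0}]' 40
python3 -m crank '[{"grip":-1,"dx":0,"dy":0,"dz":0,"yaw":0},{"grip":-1,"dx":0,"dy":0,"dz":0,"yaw":0},{"grip":-1,"dx":0,"dy":0,"dz":0,"yaw":0},{"grip":-1,"dx":0,"dy":0,"dz":0,"yaw":0},{"grip":-1,"dx":0,"dy":0,"dz":0,"yaw":0},{"grip":-1,"dx":0,"dy":0,"dz":0,"yaw":0},{"grip":-1,"dx":0,"dy":0,"dz":0,"yaw":0},{"grip":-1,"dx":0,"dy":0,"dz":0,"yaw":0},{"grip":-1,"dx":0,"dy":0,"dz":0,"yaw":0},{"grip":-1,"dx":0,"dy":0,"dz":0,"yaw":0}]'
```

```text
clock: 17.8
eef_pos: [0.5812, -0.0493, 0.0472]
ee_rot: [180.0, -0.1, 171.9]
ft_force: [-0.3, -0.2, 0.0]
finger_gap: 1.002
grip_force: 0.0
clock: 18.8
eef_pos: [0.5825, -0.0506, 0.0487]
ee_rot: [180.0, 0.1, 171.8]
ft_force: [-1.4, 1.2, 5.5]
finger_gap: 0.574
grip_force: 40.8
```

```bash
python3 -m crank '[{"grip":-1,"dx":0,"dy":0,"dz":0.02,"yaw":0},{"grip":-1,"dx":0,"dy":0,"dz":0.02,"yaw":0},{"grip":-1,"dx":0,"dy":0,"dz":0.02,"yaw":0},{"grip":-1,"dx":0,"dy":0,"dz":0.02,"yaw":0},{"grip":-1,"dx":-0.01,"dy":0.015,"dz":0,"yaw":0},{"grip":-1,"dx":-0.02,"dy":0.03,"dz":0,"yaw":0},{"grip":-1,"dx":-0.02,"dy":0.03,"dz":0,"yaw":0},{"grip":-1,"dx":-0.02,"dy":0.03,"dz":0,"yaw":0},{"grip":-1,"dx":-0.02,"dy":0.03,"dz":0,"yaw":0},{"grip":-1,"dx":-0.011,"dy":0.03,"dz":0,"yaw":0},{"grip":-1,"dx":0,"dy":0.03,"dz":0,"yaw":0},{"grip":-1,"dx":0,"dy":0.03,"dz":0,"yaw":0}]'
python3 -m crank '[{"grip":-1,"dx":0,"dy":0.03,"dz":0,"yaw":0},{"grip":-1,"dx":0,"dy":0.03,"dz":0,"yaw":0},{"grip":-1,"dx":0,"dy":0.03,"dz":0,"yaw":0},{"grip":-1,"dx":0,"dy":0.025,"dz":0,"yaw":0},{"grip":-1,"dx":0,"dy":0.017,"dz":0,"yaw":0},{"grip":-1,"dx":0,"dy":0,"dz":0,"yaw":0},{"grip":-1,"dx":0,"dy":0,"dz":-0.02,"yaw":0},{"grip":-1,"dx":0,"dy":0,"dz":-0.02,"yaw":0},{"grip":-1,"dx":0,"dy":0,"dz":-0.02,"yaw":0},{"grip":-1,"dx":0,"dy":0,"dz":-0.018,"yaw":0},{"grip":-1,"dx":0,"dy":0,"dz":0,"yaw":0},{"grip":-1,"dx":0,"dy":0,"dz":0,"yaw":0}]'
python3 -m crank '[{"grip":-1,"dx":0,"dy":0,"dz":-0.002,"yaw":0},{"grip":-1,"dx":0,"dy":0,"dz":-0.001,"yaw":0},{"grip":-1,"dx":0,"dy":0,"dz":0,"yaw":0},{"grip":-1,"dx":0,"dy":0,"dz":0,"yaw":0}]'
```

```text
clock: 20.0
eef_pos: [0.4777, 0.1761, 0.1264]
ee_rot: [-179.9, -0.2, 171.9]
ft_force: [1.2, -0.3, -1.0]
finger_gap: 0.571
grip_force: 42.2
clock: 21.2
eef_pos: [0.4803, 0.3043, 0.049]
ee_rot: [-179.9, -0.1, 171.7]
ft_force: [-0.2, -0.3, -1.6]
finger_gap: 0.574
grip_force: 43.6
clock: 21.6
eef_pos: [0.4807, 0.3061, 0.0466]
ee_rot: [-180.0, 0.0, 171.8]
ft_force: [0.3, -0.5, 0.8]
finger_gap: 0.569
grip_force: 43.7
```

```bash
python3 -m crank '[{"grip":-1,"dx":0,"dy":0,"dz":-0.001,"yaw":0},{"grip":-1,"dx":0,"dy":0,"dz":0,"yaw":0},{"grip":0.7,"dx":0,"dy":0,"dz":0,"yaw":0},{"grip":0.8,"dx":0,"dy":0,"dz":0,"yaw":0},{"grip":1,"dx":0,"dy":0,"dz":0,"yaw":0},{"grip":1,"dx":0,"dy":0,"dz":0,"yaw":0},{"grip":1,"dx":0,"dy":0,"dz":0,"yaw":0},{"grip":1,"dx":0,"dy":0,"dz":0.03,"yaw":0},{"grip":1,"dx":0,"dy":0,"dz":0.04,"yaw":0},{"grip":1,"dx":0,"dy":0,"dz":0.04,"yaw":0},{"grip":1,"dx":0,"dy":0,"dz":0.04,"yaw":0},{"grip":1,"dx":0,"dy":0,"dz":0.03,"yaw":0}]'
python3 -m crank '[{"grip":1,"dx":0.009,"dy":-0.0296,"dz":0,"yaw":0.68},{"grip":1,"dx":0.009,"dy":-0.0296,"dz":0,"yaw":0.68},{"grip":1,"dx":0.009,"dy":-0.0296,"dz":0,"yaw":0.68},{"grip":1,"dx":0.009,"dy":-0.0296,"dz":0,"yaw":0.68},{"grip":1,"dx":0.009,"dy":-0.0296,"dz":0,"yaw":0.68},{"grip":1,"dx":0.009,"dy":-0.0296,"dz":0,"yaw":0.68},{"grip":1,"dx":0.009,"dy":-0.0296,"dz":0,"yaw":0.68},{"grip":1,"dx":0.009,"dy":-0.0296,"dz":0,"yaw":0.68},{"grip":1,"dx":0.009,"dy":-0.0296,"dz":0,"yaw":0.68},{"grip":1,"dx":0.009,"dy":-0.0296,"dz":0,"yaw":0.68},{"grip":1,"dx":0,"dy":0,"dz":0,"yaw":0},{"grip":1,"dx":0,"dy":0,"dz":0,"yaw":0}]'
python3 - <<'E'
from m import *
t=snap('scene','sc2'); s=snap('wrist','w2'); W=world(s); print(manip.state()['eef_pos'],manip.state()['ee_rot'])
m=(abs(W[...,2]-.046)<.004); m[:,:180]=0;m[:,440:]=0
n,l,st,c=cv2.connectedComponentsWithStats(m.astype(np.uint8))
for k in range(1,n):
    if st[k,4]>500: print(c[k],st[k,4],rect(s,l==k,.046))
im=np.hstack([s['pixels'][40:340,60:460],cv2.resize(t['pixels'][140:260,380:540],(400,300))]); cv2.imwrite('pics/c2.png',im)
E
```

```text
clock: 22.8
eef_pos: [0.4812, 0.3066, 0.2278]
ee_rot: [179.9, 0.1, 171.8]
ft_force: [-0.2, 1.3, 0.4]
finger_gap: 1.001
grip_force: 0.0
clock: 24.0
eef_pos: [0.5705, 0.0095, 0.2251]
ee_rot: [180.0, -0.0, 178.5]
ft_force: [-0.5, 0.8, -0.7]
finger_gap: 1.0
grip_force: 0.0
[0.57019955 0.01168427 0.2249984 ] [ 1.79955768e+02 -5.07003006e-02  1.78670835e+02]
[315.88991806 213.63733523] 2807 ((571.1536254882812, 10.064445495605469), (55.792110443115234, 54.767425537109375), 88.54155731201172)
[316.17647059 353.03959276] 884 ((736.174560546875, 5.529457092285156), (8.884431838989258, 227.3455047607422), 0.39834946393966675)
```

View pics/c2.png

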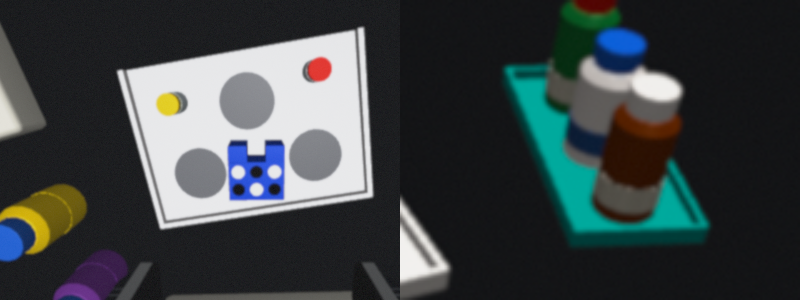

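The picture shows all three bottles upright on the tray and the block untouched at (256,170), with the bare discs at (200,172), (247,100) and (315,155). I descend and grip the block.

```bash
python3 -m crank '[{"grip":1,"dx":0,"dy":0,"dz":-0.024,"yaw":0},{"grip":1,"dx":0,"dy":0,"dz":-0.024,"yaw":0},{"grip":1,"dx":0,"dy":0,"dz":-0.024,"yaw":0},{"grip":1,"dx":0,"dy":0,"dz":-0.024,"yaw":0},{"grip":1,"dx":0,"dy":0,"dz":-0.024,"yaw":0},{"grip":1,"dx":0,"dy":0,"dz":-0.024,"yaw":0},{"grip":1,"dx":0,"dy":0,"dz":-0.024,"yaw":0},{"grip":1,"dx":0,"dy":0,"dz":-0.023,"yaw":0},{"grip":1,"dx":0,"dy":0,"dz":-0.02,"yaw":0},{"grip":1,"dx":0,"dy":0,"dz":0,"yaw":0},{"grip":1,"dx":0,"dy":0,"dz":0,"yaw":0}]' 50
python3 -m crank '[{"grip":-1,"dx":0,"dy":0,"dz":0,"yaw":0},{"grip":-1,"dx":0,"dy":0,"dz":0,"yaw":0},{"grip":-1,"dx":0,"dy":0,"dz":0,"yaw":0},{"grip":-1,"dx":0,"dy":0,"dz":0,"yaw":0},{"grip":-1,"dx":0,"dy":0,"dz":0,"yaw":0},{"grip":-1,"dx":0,"dy":0,"dz":0,"yaw":0},{"grip":-1,"dx":0,"dy":0,"dz":0,"yaw":0},{"grip":-1,"dx":0,"dy":0,"dz":0,"yaw":0}]'
```

```text
clock: 25.2
eef_pos: [0.5705, 0.0116, 0.0143]
ee_rot: [180.0, -0.0, 178.7]
ft_force: [-0.1, 0.2, 1.0]
finger_gap: 0.998
grip_force: 0.0
clock: 26.0
eef_pos: [0.5716, 0.0106, 0.0157]
ee_rot: [180.0, 0.1, 178.6]
ft_force: [-0.3, -0.4, 5.6]
finger_gap: 0.648
grip_force: 54.6
```

```bash
python3 -m crank '[{"grip":-1,"dx":0,"dy":0,"dz":0.01,"yaw":0},{"grip":-1,"dx":0,"dy":0,"dz":0.02,"yaw":0},{"grip":-1,"dx":0,"dy":0,"dz":0.03,"yaw":0},{"grip":-1,"dx":0,"dy":0,"dz":0.03,"yaw":0},{"grip":-1,"dx":0,"dy":0,"dz":0.03,"yaw":0},{"grip":-1,"dx":0,"dy":0,"dz":0.03,"yaw":0},{"grip":-1,"dx":0,"dy":0,"dz":0,"yaw":0}]'
python3 -m crank '[{"grip":-1,"dx":-0.0082,"dy":-0.0252,"dz":0,"yaw":1.28},{"grip":-1,"dx":-0.0082,"dy":-0.0252,"dz":0,"yaw":1.28},{"grip":-1,"dx":-0.0082,"dy":-0.0252,"dz":0,"yaw":1.28},{"grip":-1,"dx":-0.0082,"dy":-0.0252,"dz":0,"yaw":1.28},{"grip":-1,"dx":-0.0082,"dy":-0.0252,"dz":0,"yaw":1.28},{"grip":-1,"dx":-0.0082,"dy":-0.0252,"dz":0,"yaw":1.28},{"grip":-1,"dx":-0.0082,"dy":-0.0252,"dz":0,"yaw":1.28},{"grip":-1,"dx":-0.0082,"dy":-0.0252,"dz":0,"yaw":1.28},{"grip":-1,"dx":-0.0082,"dy":-0.0252,"dz":0,"yaw":1.28},{"grip":-1,"dx":-0.0082,"dy":-0.0252,"dz":0,"yaw":1.28},{"grip":-1,"dx":-0.0082,"dy":-0.0252,"dz":0,"yaw":1.28},{"grip":-1,"dx":-0.0078,"dy":-0.0248,"dz":0,"yaw":1.22}]'
python3 -m crank '[{"grip":-1,"dx":0,"dy":0,"dz":0,"yaw":0},{"grip":-1,"dx":0,"dy":0,"dz":0,"yaw":0},{"grip":-1,"dx":0,"dy":0,"dz":0,"yaw":0}]'
python3 - <<'E'
from m import *
s=snap('wrist','w3');snap('scene','sc3'); print(manip.state()['eef_pos'],manip.state()['ee_rot'])
E
```

```text
clock: 26.7
eef_pos: [0.5732, 0.0101, 0.1685]
ee_rot: [179.9, 0.5, 178.6]
ft_force: [0.4, -0.5, -4.1]
finger_gap: 0.648
grip_force: 53.7
clock: 27.9
eef_pos: [0.4711, -0.292, 0.1634]
ee_rot: [179.9, -0.1, -166.1]
ft_force: [0.2, -0.6, -3.0]
finger_gap: 0.646
grip_force: 53.5
clock: 28.2
eef_pos: [0.4725, -0.2902, 0.1637]
ee_rot: [179.9, -0.0, -166.1]
ft_force: [-0.8, 0.5, -2.6]
finger_gap: 0.647
grip_force: 53.7
[ 0.47293    -0.29003332  0.16391501] [ 1.79929604e+02 -1.68131972e-02 -1.65991456e+02]
```

View pics/w3.png

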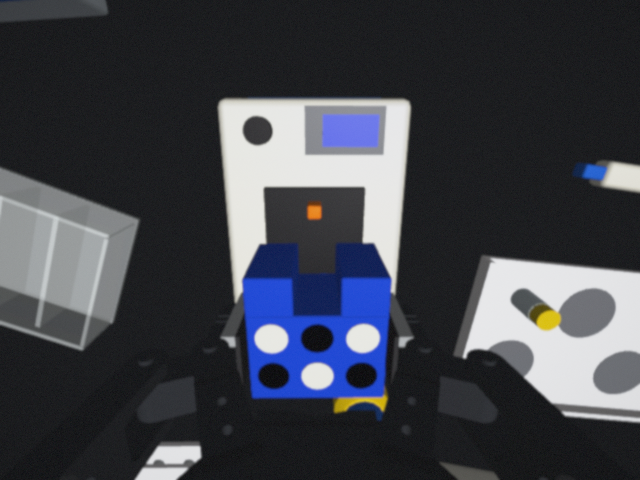

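The wrist view shows the key (315,212), the platform's far edge (row 187, columns 265-364) and the held block (top face columns 245-390, notch 293-341). I compare the lateral positions now.

```bash
cat > k.py <<'E'
from m import *
import sys
s=pickle.load(open(f'pics/{sys.argv[1]}.pkl','rb')); zt=float(sys.argv[2]); W=world(s); yaw=np.radians(13.85)
ex=np.array([np.cos(yaw),np.sin(yaw)]);ey=np.array([-ex[1],ex[0]])
o,c,A=comp(rng(s,(8,180,120),(18,255,255)),(314,212)); K=ray(s,*c,.074)
print('key',c,A,K, 'tableXY->mixer centre',K[:2]+.023*ex)
m=(abs(W[...,2]-zt)<.004); m[:,:200]=0;m[:,440:]=0
m,c,A=comp(cv2.morphologyEx(m.astype(np.uint8),cv2.MORPH_OPEN,np.ones((5,5))),(317,350)); print('z',np.median(W[m][:,2])); r=rect(s,m,zt); print('block',c,A,r)
hsv=cv2.cvtColor(s['pixels'],cv2.COLOR_BGR2HSV)
C=np.array(r[0])/1000
print('mixer centre minus block centre',K[:2]+.023*ex-C,'in mixer frame',ex@(K[:2]+.023*ex-C),ey@(K[:2]+.023*ex-C))
d=(hsv[...,2]<90)&(hsv[...,1]<80)&(abs(W[...,2]-.06)<.006)
n,l,st,cc=cv2.connectedComponentsWithStats(d.astype(np.uint8)); k=l[200,280]; v,u=np.where((l==k)&(k>0))
for vv in(195,205,220,235):
    uu=u[v==vv]
    if len(uu): 
        a=ray(s,uu.min(),vv,.06);b=ray(s,uu.max()+1,vv,.06); print('plat row',vv,a[:2].round(4),b[:2].round(4),'mid lateral vs block',ey@((a+b)[:2]/2-C),'width',np.hypot(*(a-b)[:2]).round(4))
E
python3 k.py w3 .1942
```

```text
key [313.62176166 211.41968912] 193 [ 0.45091761 -0.29809667  0.074     ] tableXY->mixer centre [ 0.4732489  -0.29259091]
z 0.1929301533417624
block [316.55002504 338.81317305] 15972 ((471.4114074707031, -291.1007995605469), (55.701416015625, 68.69242095947266), 13.865951538085938)
mixer centre minus block centre [ 0.0018375  -0.00149011] in mixer frame 0.001427368152995399 -0.0018866475126989273
plat row 195 [ 0.4508 -0.3353] [ 0.4332 -0.264 ] mid lateral vs block -0.0013009072518094852 width 0.0734
plat row 205 [ 0.4583 -0.3339] [ 0.4405 -0.2619] mid lateral vs block -0.001306961269778118 width 0.0741
plat row 220 [ 0.4695 -0.3309] [ 0.4518 -0.2593] mid lateral vs block -0.0013167129869885532 width 0.0737
plat row 235 [ 0.4811 -0.3278] [ 0.4635 -0.2567] mid lateral vs block -0.0013267570293952985 width 0.0733
```

```bash
python3 -m crank '[{"grip":-1,"dx":0.001,"dy":-0.0015,"dz":0,"yaw":0},{"grip":-1,"dx":0,"dy":0,"dz":-0.02,"yaw":0},{"grip":-1,"dx":0,"dy":0,"dz":-0.02,"yaw":0},{"grip":-1,"dx":0,"dy":0,"dz":-0.02,"yaw":0},{"grip":-1,"dx":0,"dy":0,"dz":-0.01,"yaw":0},{"grip":-1,"dx":0,"dy":0,"dz":0,"yaw":0},{"grip":-1,"dx":0,"dy":0,"dz":0,"yaw":0},{"grip":-1,"dx":0,"dy":0,"dz":0,"yaw":0}]'
python3 -c "
from h import *
snap('wrist','w4');snap('scene','sc4');print(manip.state()['eef_pos'])"
python3 k.py w4 .1245
```

```text
clock: 29.1
eef_pos: [0.4744, -0.2936, 0.0952]
ee_rot: [-179.9, 0.1, -166.1]
ft_force: [0.2, 0.4, -2.8]
finger_gap: 0.651
grip_force: 53.7
[ 0.47429314 -0.29350364  0.09522457]
key [320.38648649 241.72972973] 370 [ 0.45096682 -0.29793475  0.074     ] tableXY->mixer centre [ 0.47329811 -0.29242899]
z 0.12446743090522844
block [316.66463339 338.11633263] 16066 ((473.8343505859375, -294.23699951171875), (56.86526870727539, 68.56499481201172), 14.439506530761719)
mixer centre minus block centre [-0.00053624  0.00180801] in mixer frame -8.784625234103607e-05 0.00188381267516247
```

View pics/w4.png

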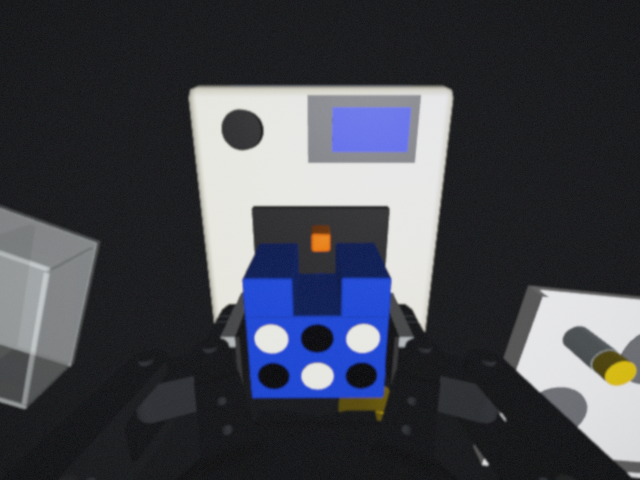

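The view shows the key (320,240) just ahead of the notch (293-341), about 1.5 mm to one side. I nudge the block by that and lower it onto the platform.

```bash
python3 -m crank '[{"grip":-1,"dx":-0.0005,"dy":0.0015,"dz":0,"yaw":0},{"grip":-1,"dx":0,"dy":0,"dz":-0.004,"yaw":0},{"grip":-1,"dx":0,"dy":0,"dz":-0.005,"yaw":0},{"grip":-1,"dx":0,"dy":0,"dz":-0.005,"yaw":0},{"grip":-1,"dx":0,"dy":0,"dz":-0.005,"yaw":0},{"grip":-1,"dx":0,"dy":0,"dz":-0.004,"yaw":0},{"grip":-1,"dx":0,"dy":0,"dz":0,"yaw":0},{"grip":-1,"dx":0,"dy":0,"dz":0,"yaw":0}]'
python3 -m crank '[{"grip":-1,"dx":0,"dy":0,"dz":-0.002,"yaw":0},{"grip":-1,"dx":0,"dy":0,"dz":-0.001,"yaw":0},{"grip":-1,"dx":0,"dy":0,"dz":0,"yaw":0},{"grip":-1,"dx":0,"dy":0,"dz":0,"yaw":0}]'
```

```text
clock: 30.0
eef_pos: [0.4731, -0.2917, 0.0711]
ee_rot: [180.0, -0.0, -166.1]
ft_force: [-0.1, 0.7, -1.7]
finger_gap: 0.647
grip_force: 53.7
clock: 30.4
eef_pos: [0.4734, -0.2919, 0.0696]
ee_rot: [-180.0, 0.1, -166.1]
ft_force: [-1.7, 1.6, 8.1]
finger_gap: 0.646
grip_force: 54.9
```

```bash
python3 -m crank '[{"grip":0.8,"dx":0,"dy":0,"dz":0,"yaw":0},{"grip":1,"dx":0,"dy":0,"dz":0,"yaw":0},{"grip":1,"dx":0,"dy":0,"dz":0,"yaw":0},{"grip":1,"dx":0,"dy":0,"dz":0,"yaw":0},{"grip":1,"dx":0,"dy":0,"dz":0,"yaw":0},{"grip":1,"dx":0,"dy":0,"dz":0.02,"yaw":0},{"grip":1,"dx":0,"dy":0,"dz":0.04,"yaw":0},{"grip":1,"dx":0,"dy":0,"dz":0.04,"yaw":0},{"grip":1,"dx":0,"dy":0,"dz":0.04,"yaw":0},{"grip":1,"dx":0,"dy":0,"dz":0.02,"yaw":0},{"grip":1,"dx":0,"dy":0,"dz":0,"yaw":0},{"grip":1,"dx":0,"dy":0,"dz":0,"yaw":0}]'
python3 - <<'E'
from m import *
s=snap('wrist','w5'); W=world(s); print(manip.state()['eef_pos'])
m=(abs(W[...,2]-.1)<.004); m[:,:200]=0;m[:,440:]=0
m,c,A=comp(m,(317,220)); r=rect(s,m,.1); print(c,A,r,np.percentile(W[m][:,2],[10,50,90]))
ys,xs=np.where(m); q=W[m]; a=np.linalg.lstsq(np.c_[q[:,:2],np.ones(len(q))],q[:,2],rcond=None)[0]; print('slope',a)
E
```

```text
clock: 31.6
eef_pos: [0.473, -0.2914, 0.2283]
ee_rot: [180.0, 0.0, -166.1]
ft_force: [0.1, 0.5, -0.1]
finger_gap: 1.001
grip_force: 0.0
[ 0.47241826 -0.29101121  0.22735147]
[315.82038451 227.56597314] 3797 ((473.0434875488281, -292.587890625), (56.0430793762207, 55.51986312866211), 14.302383422851562) [0.09794571 0.09889642 0.09978842]
slope [5.34308976e-03 5.47493720e-05 9.63593071e-02]
```

View pics/w5.png

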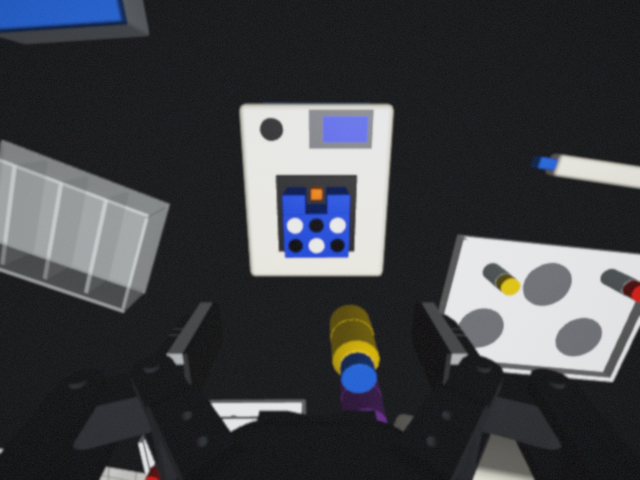

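The block (316,228) sits flat with its notch round the key. It is centred within 1 mm of the platform, its yaw is 14.3°, and its top is at 0.099 m. Next I fetch white from the middle of the tray.

```bash
python3 -m crank '[{"grip":1,"dx":0,"dy":0.02,"dz":0,"yaw":-1.1},{"grip":1,"dx":0,"dy":0.03,"dz":0,"yaw":-1.1},{"grip":1,"dx":0,"dy":0.03,"dz":0,"yaw":-1.1},{"grip":1,"dx":0,"dy":0.03,"dz":0,"yaw":-1.1},{"grip":1,"dx":0,"dy":0.03,"dz":0,"yaw":-1.1},{"grip":1,"dx":0,"dy":0.03,"dz":0,"yaw":-1.1},{"grip":1,"dx":0,"dy":0.03,"dz":0,"yaw":-1.1},{"grip":1,"dx":0,"dy":0.03,"dz":0,"yaw":-1.1},{"grip":1,"dx":0,"dy":0.03,"dz":0,"yaw":-1.1},{"grip":1,"dx":0,"dy":0.03,"dz":0,"yaw":-1.1}]' 40
python3 -m crank '[{"grip":1,"dx":0.0008,"dy":0.03,"dz":0,"yaw":-1.1},{"grip":1,"dx":0.0008,"dy":0.03,"dz":0,"yaw":-1.1},{"grip":1,"dx":0.0008,"dy":0.03,"dz":0,"yaw":-1.1},{"grip":1,"dx":0.0008,"dy":0.03,"dz":0,"yaw":-1.1},{"grip":1,"dx":0.0008,"dy":0.03,"dz":0,"yaw":-1.1},{"grip":1,"dx":0.0008,"dy":0.03,"dz":0,"yaw":-1.1},{"grip":1,"dx":0.0008,"dy":0.03,"dz":0,"yaw":-1.1},{"grip":1,"dx":0.0008,"dy":0.03,"dz":0,"yaw":-1.1},{"grip":1,"dx":0.0008,"dy":0.03,"dz":0,"yaw":-1.1},{"grip":1,"dx":0.0008,"dy":0.038,"dz":0,"yaw":-1.1},{"grip":1,"dx":0,"dy":0,"dz":0,"yaw":0},{"grip":1,"dx":0,"dy":0,"dz":0,"yaw":0}]'
python3 - <<'E'
from m import *
s=snap('wrist','w6');W=world(s); print(manip.state()['eef_pos'])
for h in(.113,.107,.117):
    m=(abs(W[...,2]-h)<.004)
    n,l,st,c=cv2.connectedComponentsWithStats(m.astype(np.uint8))
    print(h,[(c[k].round(0),st[k,4],np.round(rect(s,l==k,h)[0],1),np.round(rect(s,l==k,h)[1])) for k in range(1,n) if st[k,4]>500])
E
```

```text
clock: 32.65
eef_pos: [0.4717, -0.0004, 0.2266]
ee_rot: [-180.0, -0.2, -177.2]
ft_force: [0.8, -0.8, 0.5]
finger_gap: 0.997
grip_force: 0.0
clock: 33.85
eef_pos: [0.4799, 0.3068, 0.2263]
ee_rot: [-179.8, -0.1, 172.0]
ft_force: [0.5, -1.8, -0.1]
finger_gap: 1.002
grip_force: 0.0
[0.48023951 0.30528347 0.22660324]
0.113 [(array([318., 142.]), np.int32(1550), array([411.8, 316.8]), array([32., 32.])), (array([318., 309.]), np.int32(1067), array([549.4, 298. ]), array([33., 33.]))]
0.107 [(array([317., 230.]), np.int32(1384), array([479.8, 306. ]), array([34., 35.])), (array([616., 334.]), np.int32(961), array([624.9, 565.1]), array([100.,  37.]))]
0.117 [(array([318., 142.]), np.int32(1598), array([411.6, 316.9]), array([31., 32.]))]
```

```bash
python3 -m crank '[{"grip":1,"dx":0,"dy":0,"dz":-0.023,"yaw":0},{"grip":1,"dx":0,"dy":0,"dz":-0.023,"yaw":0},{"grip":1,"dx":0,"dy":0,"dz":-0.023,"yaw":0},{"grip":1,"dx":0,"dy":0,"dz":-0.023,"yaw":0},{"grip":1,"dx":0,"dy":0,"dz":-0.023,"yaw":0},{"grip":1,"dx":0,"dy":0,"dz":-0.023,"yaw":0},{"grip":1,"dx":0,"dy":0,"dz":-0.023,"yaw":0},{"grip":1,"dx":0,"dy":0,"dz":-0.02,"yaw":0},{"grip":1,"dx":0,"dy":0,"dz":0,"yaw":0},{"grip":1,"dx":0,"dy":0,"dz":0,"yaw":0}]' 40
python3 -m crank '[{"grip":-1,"dx":0,"dy":0,"dz":0,"yaw":0},{"grip":-1,"dx":0,"dy":0,"dz":0,"yaw":0},{"grip":-1,"dx":0,"dy":0,"dz":0,"yaw":0},{"grip":-1,"dx":0,"dy":0,"dz":0,"yaw":0},{"grip":-1,"dx":0,"dy":0,"dz":0,"yaw":0},{"grip":-1,"dx":0,"dy":0,"dz":0,"yaw":0},{"grip":-1,"dx":0,"dy":0,"dz":0,"yaw":0},{"grip":-1,"dx":0,"dy":0,"dz":0,"yaw":0},{"grip":-1,"dx":0,"dy":0,"dz":0,"yaw":0}]'
python3 - <<'E'
from m import *
s=pickle.load(open('pics/w2.pkl','rb'));W=world(s)
m=rng(s,(0,0,60),(180,60,190))&(abs(W[...,2]-.006)<.005)
n,l,st,c=cv2.connectedComponentsWithStats(cv2.morphologyEx(m.astype(np.uint8),cv2.MORPH_OPEN,np.ones((5,5))))
print([(c[k].round(0),st[k,4],np.round(rect(s,l==k,.006)[0],1),np.round(rect(s,l==k,.006)[1])) for k in range(1,n) if st[k,4]>800])
E
```

```text
clock: 34.9
eef_pos: [0.4811, 0.3046, 0.0471]
ee_rot: [-179.9, -0.0, 171.8]
ft_force: [-0.9, 1.0, 1.0]
finger_gap: 1.002
grip_force: 0.0
clock: 35.8
eef_pos: [0.4818, 0.3065, 0.0486]
ee_rot: [179.9, 0.1, 171.9]
ft_force: [-0.4, -0.5, 4.7]
finger_gap: 0.577
grip_force: 40.9
[(array([306., 140.]), np.int32(2433), array([504.3,   2.1]), array([55., 56.])), (array([375., 195.]), np.int32(2105), array([563.2,  74.8]), array([57., 56.])), (array([260., 213.]), np.int32(2001), array([580.2, -52.3]), array([56., 56.]))]
```

```bash
python3 -m crank '[{"grip":-1,"dx":0,"dy":0,"dz":0.02,"yaw":0},{"grip":-1,"dx":0,"dy":0,"dz":0.02,"yaw":0},{"grip":-1,"dx":0,"dy":0,"dz":0.02,"yaw":0},{"grip":-1,"dx":0,"dy":0,"dz":0.02,"yaw":0},{"grip":-1,"dx":0,"dy":-0.017,"dz":0,"yaw":0},{"grip":-1,"dx":0,"dy":-0.025,"dz":0,"yaw":0},{"grip":-1,"dx":0,"dy":-0.03,"dz":0,"yaw":0},{"grip":-1,"dx":0,"dy":-0.03,"dz":0,"yaw":0},{"grip":-1,"dx":0,"dy":-0.03,"dz":0,"yaw":0},{"grip":-1,"dx":0.011,"dy":-0.03,"dz":0,"yaw":0},{"grip":-1,"dx":0.01,"dy":-0.03,"dz":0,"yaw":0},{"grip":-1,"dx":0.02,"dy":-0.03,"dz":0,"yaw":0}]'
python3 -m crank '[{"grip":-1,"dx":0.02,"dy":-0.03,"dz":0,"yaw":0},{"grip":-1,"dx":0.02,"dy":-0.03,"dz":0,"yaw":0},{"grip":-1,"dx":0.01,"dy":-0.03,"dz":0,"yaw":0},{"grip":-1,"dx":0.006,"dy":-0.03,"dz":0,"yaw":0},{"grip":-1,"dx":0.003,"dy":-0.015,"dz":0,"yaw":0},{"grip":-1,"dx":0,"dy":0,"dz":0,"yaw":0},{"grip":-1,"dx":0,"dy":0,"dz":-0.02,"yaw":0},{"grip":-1,"dx":0,"dy":0,"dz":-0.02,"yaw":0},{"grip":-1,"dx":0,"dy":0,"dz":-0.02,"yaw":0},{"grip":-1,"dx":0,"dy":0,"dz":-0.015,"yaw":0},{"grip":-1,"dx":0,"dy":0,"dz":0,"yaw":0},{"grip":-1,"dx":0,"dy":0,"dz":0,"yaw":0}]'
```

```text
clock: 37.0
eef_pos: [0.5191, 0.0816, 0.1261]
ee_rot: [-179.9, -0.3, 171.9]
ft_force: [1.3, 0.5, -2.6]
finger_gap: 0.576
grip_force: 42.2
clock: 38.2
eef_pos: [0.5809, -0.0497, 0.0523]
ee_rot: [180.0, -0.0, 172.0]
ft_force: [-0.0, -0.4, -2.6]
finger_gap: 0.57
grip_force: 42.8
```

```bash
python3 -m crank '[{"grip":-1,"dx":0.001,"dy":-0.001,"dz":-0.002,"yaw":0},{"grip":-1,"dx":0,"dy":0,"dz":-0.0015,"yaw":0},{"grip":-1,"dx":0,"dy":0,"dz":0,"yaw":0},{"grip":-1,"dx":0,"dy":0,"dz":0,"yaw":0}]'
python3 -m crank '[{"grip":0.7,"dx":0,"dy":0,"dz":0,"yaw":0},{"grip":0.8,"dx":0,"dy":0,"dz":0,"yaw":0},{"grip":1,"dx":0,"dy":0,"dz":0,"yaw":0},{"grip":1,"dx":0,"dy":0,"dz":0,"yaw":0},{"grip":1,"dx":0,"dy":0,"dz":0,"yaw":0},{"grip":1,"dx":0,"dy":0,"dz":0.03,"yaw":0},{"grip":1,"dx":0,"dy":0,"dz":0.04,"yaw":0},{"grip":1,"dx":0,"dy":0,"dz":0.04,"yaw":0},{"grip":1,"dx":0,"dy":0,"dz":0.04,"yaw":0},{"grip":1,"dx":0,"dy":0,"dz":0.03,"yaw":0},{"grip":1,"dx":0,"dy":0,"dz":0,"yaw":0}]'
python3 -m crank '[{"grip":1,"dx":-0.0142,"dy":0.0306,"dz":0,"yaw":0},{"grip":1,"dx":-0.0142,"dy":0.0306,"dz":0,"yaw":0},{"grip":1,"dx":-0.0142,"dy":0.0306,"dz":0,"yaw":0},{"grip":1,"dx":-0.0142,"dy":0.0306,"dz":0,"yaw":0},{"grip":1,"dx":-0.0142,"dy":0.0306,"dz":0,"yaw":0},{"grip":1,"dx":-0.0142,"dy":0.0306,"dz":0,"yaw":0},{"grip":1,"dx":-0.0142,"dy":0.0306,"dz":0,"yaw":0},{"grip":1,"dx":-0.0142,"dy":0.0306,"dz":0,"yaw":0},{"grip":1,"dx":-0.0142,"dy":0.0306,"dz":0,"yaw":0},{"grip":1,"dx":-0.0142,"dy":0.0306,"dz":0,"yaw":0},{"grip":1,"dx":-0.0142,"dy":0.0306,"dz":0,"yaw":0},{"grip":1,"dx":-0.0142,"dy":0.0306,"dz":0,"yaw":0}]'
python3 -m crank '[{"grip":1,"dx":0,"dy":0,"dz":0,"yaw":0},{"grip":1,"dx":0,"dy":0,"dz":0,"yaw":0},{"grip":1,"dx":0,"dy":0,"dz":0,"yaw":0}]'
```

```text
clock: 38.6
eef_pos: [0.5828, -0.0518, 0.0493]
ee_rot: [180.0, 0.1, 171.9]
ft_force: [1.0, -0.6, 0.1]
finger_gap: 0.571
grip_force: 42.8
clock: 39.7
eef_pos: [0.5853, -0.052, 0.2336]
ee_rot: [179.9, 0.6, 171.9]
ft_force: [0.7, -0.0, -0.3]
finger_gap: 0.998
grip_force: 0.0
clock: 40.9
eef_pos: [0.4104, 0.3163, 0.2279]
ee_rot: [-179.9, -0.1, 171.9]
ft_force: [-0.3, 0.2, -1.0]
finger_gap: 0.999
grip_force: 0.0
clock: 41.2
eef_pos: [0.4119, 0.314, 0.2282]
ee_rot: [-179.9, -0.0, 171.8]
ft_force: [0.2, -0.5, 0.2]
finger_gap: 1.003
grip_force: 0.0
```

```bash
python3 -m crank '[{"grip":1,"dx":0,"dy":0.0015,"dz":-0.023,"yaw":0},{"grip":1,"dx":0,"dy":0,"dz":-0.023,"yaw":0},{"grip":1,"dx":0,"dy":0,"dz":-0.023,"yaw":0},{"grip":1,"dx":0,"dy":0,"dz":-0.023,"yaw":0},{"grip":1,"dx":0,"dy":0,"dz":-0.023,"yaw":0},{"grip":1,"dx":0,"dy":0,"dz":-0.023,"yaw":0},{"grip":1,"dx":0,"dy":0,"dz":-0.021,"yaw":0},{"grip":1,"dx":0,"dy":0,"dz":-0.019,"yaw":0},{"grip":1,"dx":0,"dy":0,"dz":0,"yaw":0},{"grip":1,"dx":0,"dy":0,"dz":0,"yaw":0}]' 40
python3 -m crank '[{"grip":-1,"dx":0,"dy":0,"dz":0,"yaw":0},{"grip":-1,"dx":0,"dy":0,"dz":0,"yaw":0},{"grip":-1,"dx":0,"dy":0,"dz":0,"yaw":0},{"grip":-1,"dx":0,"dy":0,"dz":0,"yaw":0},{"grip":-1,"dx":0,"dy":0,"dz":0,"yaw":0},{"grip":-1,"dx":0,"dy":0,"dz":0,"yaw":0},{"grip":-1,"dx":0,"dy":0,"dz":0,"yaw":0},{"grip":-1,"dx":0,"dy":0,"dz":0,"yaw":0},{"grip":-1,"dx":0,"dy":0,"dz":0,"yaw":0}]'
```

```text
clock: 42.2
eef_pos: [0.4124, 0.3158, 0.0508]
ee_rot: [-179.9, 0.0, 171.8]
ft_force: [-0.2, -0.3, -0.1]
finger_gap: 0.999
grip_force: 0.0
clock: 43.1
eef_pos: [0.4122, 0.3172, 0.0519]
ee_rot: [179.9, 0.1, 171.9]
ft_force: [-0.3, -1.0, 5.2]
finger_gap: 0.531
grip_force: 40.2
```

```bash
python3 -m crank '[{"grip":-1,"dx":0,"dy":0,"dz":0.02,"yaw":0},{"grip":-1,"dx":0,"dy":0,"dz":0.02,"yaw":0},{"grip":-1,"dx":0,"dy":0,"dz":0.02,"yaw":0},{"grip":-1,"dx":0,"dy":0,"dz":0.02,"yaw":0},{"grip":-1,"dx":0.006,"dy":-0.016,"dz":0,"yaw":0},{"grip":-1,"dx":0.008,"dy":-0.025,"dz":0,"yaw":0},{"grip":-1,"dx":0.009,"dy":-0.03,"dz":0,"yaw":0},{"grip":-1,"dx":0.009,"dy":-0.03,"dz":0,"yaw":0},{"grip":-1,"dx":0.009,"dy":-0.03,"dz":0,"yaw":0},{"grip":-1,"dx":0.009,"dy":-0.03,"dz":0,"yaw":0},{"grip":-1,"dx":0.009,"dy":-0.03,"dz":0,"yaw":0},{"grip":-1,"dx":0.009,"dy":-0.03,"dz":0,"yaw":0}]'
python3 -m crank '[{"grip":-1,"dx":0.009,"dy":-0.03,"dz":0,"yaw":0},{"grip":-1,"dx":0.009,"dy":-0.03,"dz":0,"yaw":0},{"grip":-1,"dx":0.006,"dy":-0.02,"dz":0,"yaw":0},{"grip":-1,"dx":0.003,"dy":-0.01,"dz":0,"yaw":0},{"grip":-1,"dx":0,"dy":0,"dz":0,"yaw":0},{"grip":-1,"dx":0,"dy":0,"dz":0,"yaw":0},{"grip":-1,"dx":0,"dy":0,"dz":-0.02,"yaw":0},{"grip":-1,"dx":0,"dy":0,"dz":-0.02,"yaw":0},{"grip":-1,"dx":0,"dy":0,"dz":-0.02,"yaw":0},{"grip":-1,"dx":0,"dy":0,"dz":-0.015,"yaw":0},{"grip":-1,"dx":0,"dy":0,"dz":0,"yaw":0},{"grip":-1,"dx":0,"dy":0,"dz":0,"yaw":0}]'
```

```text
clock: 44.3
eef_pos: [0.4797, 0.0949, 0.131]
ee_rot: [180.0, 0.0, 171.9]
ft_force: [0.6, 0.1, -1.3]
finger_gap: 0.527
grip_force: 41.7
clock: 45.5
eef_pos: [0.5065, 0.0076, 0.0559]
ee_rot: [180.0, -0.0, 172.0]
ft_force: [0.3, -0.6, -2.1]
finger_gap: 0.527
grip_force: 41.7
```

```bash
python3 -m crank '[{"grip":-1,"dx":0,"dy":-0.001,"dz":-0.002,"yaw":0},{"grip":-1,"dx":0,"dy":0,"dz":-0.0015,"yaw":0},{"grip":-1,"dx":0,"dy":0,"dz":0,"yaw":0},{"grip":-1,"dx":0,"dy":0,"dz":0,"yaw":0}]'
python3 -m crank '[{"grip":0.7,"dx":0,"dy":0,"dz":0,"yaw":0},{"grip":0.8,"dx":0,"dy":0,"dz":0,"yaw":0},{"grip":1,"dx":0,"dy":0,"dz":0,"yaw":0},{"grip":1,"dx":0,"dy":0,"dz":0,"yaw":0},{"grip":1,"dx":0,"dy":0,"dz":0,"yaw":0},{"grip":1,"dx":0,"dy":0,"dz":0.03,"yaw":0},{"grip":1,"dx":0,"dy":0,"dz":0.04,"yaw":0},{"grip":1,"dx":0,"dy":0,"dz":0.04,"yaw":0},{"grip":1,"dx":0,"dy":0,"dz":0.04,"yaw":0},{"grip":1,"dx":0,"dy":0,"dz":0.03,"yaw":0},{"grip":1,"dx":0,"dy":0,"dz":0,"yaw":0}]'
python3 -m crank '[{"grip":1,"dx":0.0043,"dy":0.0292,"dz":0,"yaw":0},{"grip":1,"dx":0.0043,"dy":0.0292,"dz":0,"yaw":0},{"grip":1,"dx":0.0043,"dy":0.0292,"dz":0,"yaw":0},{"grip":1,"dx":0.0043,"dy":0.0292,"dz":0,"yaw":0},{"grip":1,"dx":0.0043,"dy":0.0292,"dz":0,"yaw":0},{"grip":1,"dx":0.0043,"dy":0.0292,"dz":0,"yaw":0},{"grip":1,"dx":0.0043,"dy":0.0292,"dz":0,"yaw":0},{"grip":1,"dx":0.0043,"dy":0.0292,"dz":0,"yaw":0},{"grip":1,"dx":0.0043,"dy":0.0292,"dz":0,"yaw":0},{"grip":1,"dx":0.0043,"dy":0.0292,"dz":0,"yaw":0},{"grip":1,"dx":0,"dy":0,"dz":0,"yaw":0},{"grip":1,"dx":0,"dy":0,"dz":0,"yaw":0}]'
```

```text
clock: 45.9
eef_pos: [0.5073, 0.0053, 0.0529]
ee_rot: [180.0, 0.1, 171.9]
ft_force: [-0.4, 0.1, 2.4]
finger_gap: 0.524
grip_force: 42.0
clock: 47.0
eef_pos: [0.5097, 0.0052, 0.2365]
ee_rot: [179.9, 0.5, 171.9]
ft_force: [0.4, -0.7, -0.3]
finger_gap: 1.001
grip_force: 0.0
clock: 48.2
eef_pos: [0.5488, 0.2974, 0.2309]
ee_rot: [-179.9, -0.1, 172.0]
ft_force: [0.2, -1.3, -0.1]
finger_gap: 0.998
grip_force: 0.0
```

Next I descend to TCP z 0.046 and grip amber.

```bash
python3 -m crank '[{"grip":1,"dx":0,"dy":0,"dz":-0.023,"yaw":0},{"grip":1,"dx":0,"dy":0,"dz":-0.023,"yaw":0},{"grip":1,"dx":0,"dy":0,"dz":-0.023,"yaw":0},{"grip":1,"dx":0,"dy":0,"dz":-0.023,"yaw":0},{"grip":1,"dx":0,"dy":0,"dz":-0.023,"yaw":0},{"grip":1,"dx":0,"dy":0,"dz":-0.023,"yaw":0},{"grip":1,"dx":0,"dy":0,"dz":-0.023,"yaw":0},{"grip":1,"dx":0,"dy":0,"dz":-0.023,"yaw":0},{"grip":1,"dx":0,"dy":0,"dz":0,"yaw":0},{"grip":1,"dx":0,"dy":0,"dz":0,"yaw":0}]' 40
python3 -m crank '[{"grip":-1,"dx":0,"dy":0,"dz":0,"yaw":0},{"grip":-1,"dx":0,"dy":0,"dz":0,"yaw":0},{"grip":-1,"dx":0,"dy":0,"dz":0,"yaw":0},{"grip":-1,"dx":0,"dy":0,"dz":0,"yaw":0},{"grip":-1,"dx":0,"dy":0,"dz":0,"yaw":0},{"grip":-1,"dx":0,"dy":0,"dz":0,"yaw":0},{"grip":-1,"dx":0,"dy":0,"dz":0,"yaw":0},{"grip":-1,"dx":0,"dy":0,"dz":0,"yaw":0},{"grip":-1,"dx":0,"dy":0,"dz":0,"yaw":0}]'
```

```text
clock: 49.2
eef_pos: [0.5496, 0.2954, 0.0481]
ee_rot: [-179.9, -0.0, 171.8]
ft_force: [0.7, -0.6, 0.4]
finger_gap: 0.999
grip_force: 0.0
clock: 50.1
eef_pos: [0.5506, 0.2976, 0.0497]
ee_rot: [179.9, 0.1, 171.9]
ft_force: [-1.0, -1.3, 6.7]
finger_gap: 0.555
grip_force: 40.6
```

```bash
python3 -m crank '[{"grip":-1,"dx":0,"dy":0,"dz":0.02,"yaw":0},{"grip":-1,"dx":0,"dy":0,"dz":0.02,"yaw":0},{"grip":-1,"dx":0,"dy":0,"dz":0.02,"yaw":0},{"grip":-1,"dx":0,"dy":0,"dz":0.02,"yaw":0},{"grip":-1,"dx":0.001,"dy":-0.015,"dz":0,"yaw":0},{"grip":-1,"dx":0.002,"dy":-0.025,"dz":0,"yaw":0},{"grip":-1,"dx":0.002,"dy":-0.03,"dz":0,"yaw":0},{"grip":-1,"dx":0.002,"dy":-0.03,"dz":0,"yaw":0},{"grip":-1,"dx":0.002,"dy":-0.03,"dz":0,"yaw":0},{"grip":-1,"dx":0.002,"dy":-0.03,"dz":0,"yaw":0},{"grip":-1,"dx":0,"dy":-0.03,"dz":0,"yaw":0},{"grip":-1,"dx":0,"dy":-0.02,"dz":0,"yaw":0}]'
python3 -m crank '[{"grip":-1,"dx":0,"dy":-0.01,"dz":0,"yaw":0},{"grip":-1,"dx":0,"dy":0,"dz":0,"yaw":0},{"grip":-1,"dx":0,"dy":0,"dz":0,"yaw":0},{"grip":-1,"dx":0,"dy":0,"dz":-0.02,"yaw":0},{"grip":-1,"dx":0,"dy":0,"dz":-0.02,"yaw":0},{"grip":-1,"dx":0,"dy":0,"dz":-0.02,"yaw":0},{"grip":-1,"dx":0,"dy":0,"dz":-0.015,"yaw":0},{"grip":-1,"dx":0,"dy":0,"dz":0,"yaw":0},{"grip":-1,"dx":0,"dy":0,"dz":0,"yaw":0}]'
```

```text
clock: 51.3
eef_pos: [0.5593, 0.0824, 0.1271]
ee_rot: [-179.8, -0.1, 171.7]
ft_force: [0.0, 0.1, -2.3]
finger_gap: 0.554
grip_force: 41.6
clock: 52.2
eef_pos: [0.5607, 0.0779, 0.0533]
ee_rot: [180.0, -0.0, 172.0]
ft_force: [0.1, 0.5, -1.2]
finger_gap: 0.551
grip_force: 41.8
```

```bash
python3 -m crank '[{"grip":-1,"dx":0.001,"dy":0,"dz":-0.002,"yaw":0},{"grip":-1,"dx":0,"dy":0,"dz":-0.0015,"yaw":0},{"grip":-1,"dx":0,"dy":0,"dz":0,"yaw":0},{"grip":-1,"dx":0,"dy":0,"dz":0,"yaw":0}]'
python3 -m crank '[{"grip":0.7,"dx":0,"dy":0,"dz":0,"yaw":0},{"grip":0.8,"dx":0,"dy":0,"dz":0,"yaw":0},{"grip":1,"dx":0,"dy":0,"dz":0,"yaw":0},{"grip":1,"dx":0,"dy":0,"dz":0,"yaw":0},{"grip":1,"dx":0,"dy":0,"dz":0,"yaw":0},{"grip":1,"dx":0,"dy":0,"dz":0.03,"yaw":0},{"grip":1,"dx":0,"dy":0,"dz":0.04,"yaw":0},{"grip":1,"dx":0,"dy":0,"dz":0.04,"yaw":0},{"grip":1,"dx":0,"dy":0,"dz":0.04,"yaw":0},{"grip":1,"dx":0,"dy":0,"dz":0.03,"yaw":0},{"grip":1,"dx":0,"dy":0,"dz":0,"yaw":0}]'
python3 -m crank '[{"grip":1,"dx":0,"dy":0.03,"dz":0,"yaw":0},{"grip":1,"dx":0,"dy":0.03,"dz":0,"yaw":0},{"grip":1,"dx":0,"dy":0.03,"dz":0,"yaw":0},{"grip":1,"dx":0,"dy":0.03,"dz":0,"yaw":0},{"grip":1,"dx":0,"dy":0.03,"dz":0,"yaw":0},{"grip":1,"dx":0,"dy":0.03,"dz":0,"yaw":0},{"grip":1,"dx":0,"dy":0.03,"dz":0,"yaw":0},{"grip":1,"dx":0,"dy":0.03,"dz":0,"yaw":0},{"grip":1,"dx":0,"dy":0,"dz":0,"yaw":0},{"grip":1,"dx":0,"dy":0,"dz":0,"yaw":0}]'
python3 - <<'E'
from m import *
s=snap('top','t9');t=snap('scene','sc9')
W=world(s);V=world(t)
red=lambda s:rng(s,(0,150,120),(8,255,255))|rng(s,(172,150,120),(180,255,255))
blue=lambda s:rng(s,(98,120,100),(118,255,255))
white=lambda s:rng(s,(0,0,120),(180,60,255))
S=pickle.load(open('pics/top0.pkl','rb')),pickle.load(open('pics/scene0.pkl','rb'))
for n,f,a,b,h in [('amber',white,(293,244),(363,194),.114),('white',blue,(372,231),(289,213),.108),('green',red,(338,278),(314,177),.118),('redv',red,(302,301),(343,195),.048),('yelv',lambda s:rng(s,(22,150,120),(35,255,255)),(383,284),(272,213),.048)]:
    for q,q0,p in((s,S[0],a),(t,S[1],b)):
        r=[]
        for Q in(q,q0):
            m,c,A=comp(f(Q)&(abs(world(Q)[...,2]-h)<.006),p); r.append(ray(Q,*c,h)[:2]*1000)
        print(n,A,'shift mm',(r[0]-r[1]).round(1))
cv2.imwrite('pics/end.png',s['pixels'])
E
```

```text
clock: 52.6
eef_pos: [0.5625, 0.0771, 0.0505]
ee_rot: [180.0, 0.1, 171.9]
ft_force: [-0.2, -1.1, 4.3]
finger_gap: 0.551
grip_force: 42.1
clock: 53.7
eef_pos: [0.5648, 0.0776, 0.2345]
ee_rot: [179.8, 0.5, 171.9]
ft_force: [1.2, -0.1, -0.2]
finger_gap: 1.001
grip_force: 0.0
clock: 54.7
eef_pos: [0.5608, 0.3175, 0.2285]
ee_rot: [-179.9, -0.1, 172.0]
ft_force: [0.0, -0.6, 0.2]
finger_gap: 1.0
grip_force: 0.0
amber 342 shift mm [-0.1 -0.4]
amber 216 shift mm [-0.1 -0.4]
white 354 shift mm [-0.2 -0.8]
white 260 shift mm [-0.3 -0.9]
green 315 shift mm [-0.1 -0.4]
green 164 shift mm [ 0.1 -0.5]
redv 103 shift mm [ 0.1 -0.1]
redv 71 shift mm [0. 0.]
yelv 106 shift mm [-0.1 -0. ]
yelv 75 shift mm [ 0.  -0.1]
```

View pics/end.png

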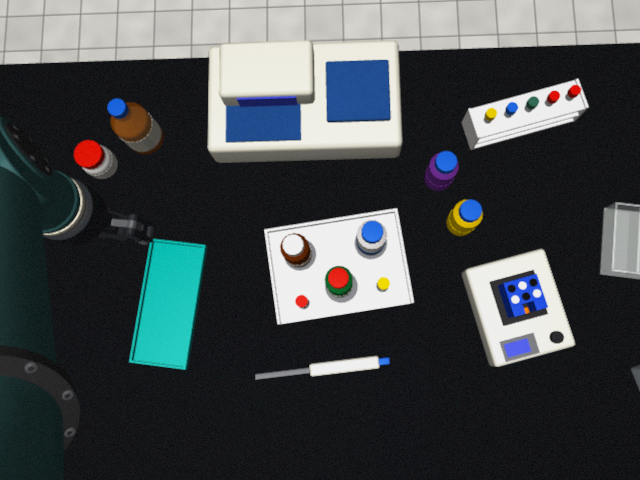

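The final view shows the bottles back at (295,248), (372,238) and (339,282), all within 1 mm of where they started. The vials have not moved and the block sits on the mixer (523,297) round its key.

```bash
python3 -c "
from rig import manip
print(manip.finish_job())"
```

```text
the job is handed in; nothing more can be done
None
```

The job is done and handed in at about 55 s of the 147 s allowed: the block sits flat on the mixer over its key, all three bottles are back within 1 mm of their starting places, and the vials have not moved.

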